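# Load a vial rack into the bench dispenser, squared against its fence and end stop

### The arm

A 7-joint arm with a two-finger parallel gripper is mounted at the origin on the work surface. World frame = base frame: x ahead of the robot, y to its left, z up, the work surface at z = 0. Lengths are in m, angles in rad, forces in N, time in s.
With the tool pointing down it reaches from about 0.425 to 0.825 m from the base axis. Payload 3.6 kg.
Tool frame: the origin (TCP) lies at the very end of the fingers, on their centre line; the grasp point (between the pads) lies 19 mm behind it; z points along the fingers, x is the direction in which the jaws open and shut, and the axes are right-handed (so a half turn about z gives the same grasp; the last joint's range is limited). The gripper opens to 85 mm and grips with 20 to 120 N. Pads are 22 mm wide; open, the fingers measure 114 mm over their backs; the gripper's body (76 mm by 85 mm) begins 54 mm behind the grasp point. The pads swing forward as they close: fully open they stand 13 mm farther back than shut.
Start: joints at [-1.321, 0.615, -0.013, 1.423, 0.008, 1.103, -0.04], TCP at [0.178, 0.625, 0.231] pointing down, gripper open.
Joint ranges: [-3.12, 3.12], [-0.3, 2.06], [-1.34, 1.32], [0.26, 2.42], [-1.36, 4.5], [0.01, 1.98], [-2.84, 2.84]. Speed limits (rad/s): [2.79, 2.79, 3.14, 3.14, 3.14, 3.14, 3.14].

### API

Orientations are given as a 3x3 rotation matrix whose columns are the frame's x, y, z axes.
In Python, from plant import readout, optics, job gives the robot as it stands.
- The arm moves only by the tool servo_tool, never from a script. Its argument "moves" is one flat list of numbers, 7 for each row, row after row: the turn, a rotation vector about the tool's x, y, z in degrees, then the shift along the tool's x, y, z in cm, then the gripper's target within -1 to 1 (fully open at 1, half-way at 0, shut at -1). In form: [rx, ry, rz, tx, ty, tz, jaw, rx, ry, rz, tx, ty, tz, jaw, ...]. A call has 1 to 5 rows; each row is the pose to reach, as a shift and turn from the pose commanded when the call began, along the tool's axes at that moment; what a row does not reach only later rows make up. A row lasts 1/12 s, in which the tool goes at most 41.7 mm and 7.16 degrees, less where a joint would pass 70% of its speed; a pose out of reach is approached as far as the arm can. A call with a gripper value outside its range is refused whole. The fingers move at their own pace and stop on an object; "squeeze" is the grip in N (left out, the last holds). Time passes only in rows, so rows that repeat a pose let the fingers close. It gives the time, the measured TCP pose, the force and the opening at its end, in the units of the state.
- readout.get_state(): the state, without advancing time (a new reading comes with each control period).
- optics.read_camera(name): name is "side" or "top" or "wrist"; returns a dict with "image" (400x640x3 uint8, red, green, blue), "mtx" (3x3 intrinsics, pixels), "distortion" ([k1, k2, p1, p2, k3] as OpenCV has them; the pictures are not rectified), "eye" and "rotation" of the camera in the world; the wrist camera has in their place "T_tool_cam" (4x4, takes a point from camera to tool coordinates, whose origin is the TCP and whose axes are the tool frame's). Camera axes: x right, y down, z forward; pixel columns grow to the right and rows downward; lengths in m; the calibration is good to about 2 mm. A picture is of the moment at which its call begins: read the wrist's pose just before it. There is no depth.
- job.finish_job(): hands the job in, once; it reports no verdict.
The state is a dict: "time": time; "joint_positions": joint angles; "dq": joint speeds; "joint_torque": joint torques, N m; "tcp_pos": TCP position; "orientation": TCP orientation; "ft_force": force on the tool from outside, world axes, zero at the start; "ft_torque": the same for the moment, N m; "width": opening from 0.0 (shut) to 1.0 (fully open).
Only numpy, scipy, OpenCV 4.12 (cv2) and the standard library are available. Lean on these libraries where they do the work, as an engineer would, in place of code of your own. Each camera call takes 0.05 s, during which the arm holds its last target.

### The job

Load the rack that holds the vials into the dispenser: set it down lengthwise on the steel deck, push it flush against the guide fence on the left and slide it in under the dispensing head until it is home against the end stop, then let go and leave it there. The vials are open and loose in their cells, so keep the rack level and never drop it. Do not knock the dispensing head, and leave the empty rack and everything else on the bench where they are.

Things in the scene. Friction and masses are not known exactly. Their poses are not given: they have to be found in the camera images.
- rack: The rack to load: white plastic vial rack, 112 mm long (its x) by 58 mm wide (its y), 36 mm high, flat vertical sides, 6 x 3 cells, every cell holding an open amber glass vial whose neck rises to 48 mm above the rack's underside; 0.18 to 0.34 kg in all. Origin: centre of its underside, z up. It may go in either way round. It starts on the bench, to the left or to the right of the dispenser.
- empty_rack: Bystander: the same white rack without vials (36 mm high), on the other side of the dispenser. Same axes and origin. Leave it.
- dispenser: Fixed bench vial dispenser. Origin: centre of its underside on the bench; x from its front (robot side) to its far end, y to its left, z up. Casing 340 mm (x) by 250 mm (y). Its flat steel deck, 55 mm above the bench, runs from x = -165 to 165 mm and y = -122 to 122 mm, open at the front and right. A portal crosses over it; its columns, 50 x 30 mm, stand at x = 23, y = -109 and 109 mm.
- corner (a point): Inner corner of fence and end stop, at deck height (dispenser x = 125, y = 75, z = 55 mm), axes as the dispenser's. Guide fence: bar along x on the left, inner face at dispenser y = 75 mm, from x = -165 to 125 mm. End stop: bar across the far end, face at x = 125 mm, y = -95 to 85 mm. Both stand 16 mm above the deck. The rack's far left bottom corner belongs here.
- home (a point): On the deck, dispenser x = 69, y = 46, z = 55 mm, axes as the dispenser's: where the rack's origin is when it is home, its long side on the fence and its far end on the stop. Its near end is then at dispenser x = 13 mm, 15 mm in behind the bridge's front face: an upright hand does not fit there, one tilted 30 to 45 degrees (fingers pointing away from the robot and down) does.
- head: The dispensing head: a bridge across the portal, carrying a steel manifold and three thin nozzles pointing down. Fixed; origin and axes are the dispenser's. Manifold: x = 14 to 36, y = 8 to 84 mm, underside 103 mm above the deck. A round pump cover stands out 12 mm from the bridge's front at y = -55 mm, 134 to 182 mm above the deck. Do not knock it.
- bridge (a point): Middle of the lower front edge of the bridge: dispenser x = -2, y = 0 mm, 125 mm above the deck (180 mm above the bench). The bridge is 50 mm deep (x = -2 to 48 mm), 248 mm wide and 60 mm high (top 240 mm above the bench).
- nozzle (a point): Tip of the middle nozzle: dispenser x = 25, y = 46 mm, 63 mm above the deck. The other two are 18 mm to either side in y. They are 4 mm thick, from 90 mm above the deck 8 mm thick.
- amber_bottle: Bystander: amber reagent bottle, 94 mm across, 210 mm tall, standing; origin under its centre.
- measuring_cylinder: Bystander: glass measuring cylinder, foot 68 mm across, tube 32 mm, 230 mm tall, standing; origin under its centre.
- beaker: Bystander: clear beaker, 76 mm across, 95 mm tall; origin under its centre.
- screw_cap: Bystander: bottle cap 36 mm across, 16 mm high, lying on the bench; origin under its centre.
- jar: Bystander: small white jar 52 mm across, 66 mm high; origin under its centre.
- marker: Bystander: marker pen 140 mm long (x), 15 mm thick, lying on the bench; origin under its middle.

How it is judged:
By the outcome, as a careful person would: the job done as asked, in the order asked, and still so for the second after the job is handed in, with the robot touching nothing.
It also fails if it takes over 64 s, if anything falls off the work surface, if the arm or the gripper's body presses on something with over 40 N, if the wrist force passes 120 N, or if a joint passes its speed limit or range.

## Working session

There is one attempt and no reset: what is moved stays moved. The work goes in short steps, Python scripts to look and compute and a tool call to move; the robot and the scene stay as the last step left them, time stands still between calls to the robot, and variables do not carry over. Pictures are saved under pics/ and viewed, and the job is handed in when it is done.

Besides the shell and the picture viewer there is one more tool, called after "Call:" as name(argument=value, ...) on one line, values as JSON. servo_tool: Moves the arm, as the interface text tells. Its arguments: {"type":"object","properties":{"moves":{"type":"array"},"squeeze":{"type":"number"}},"required":["moves"]}

```bash
ls; mkdir -p pics; cat > h.py <<'E'
import numpy as np, cv2
from plant import readout, optics, job
def snap(n,f):
    s=readout.get_state()
    c=optics.read_camera(n); cv2.imwrite('pics/'+f,c['image'][:,:,::-1])
    c['s']=s
    if 'eye' not in c:
        R=np.array(s['orientation']);T=np.array(c['T_tool_cam'])
        c['eye']=np.array(s['tcp_pos'])+R@T[:3,3]; c['rotation']=R@T[:3,:3]
    return c
def ray(c,px):
    u=cv2.undistortPoints(np.array(px,float).reshape(-1,1,2),np.array(c['mtx']),np.array(c['distortion'])).reshape(-1,2)
    d=np.c_[u,np.ones(len(u))]@np.array(c['rotation']).T
    return np.array(c['eye']),d
def plane(c,px,z):
    e,d=ray(c,px); return e+d*((z-e[2])/d[:,2])[:,None]
def proj(c,P):
    R=np.array(c['rotation']).T; t=-R@np.array(c['eye'])
    return cv2.projectPoints(np.array(P,float).reshape(-1,1,3),cv2.Rodrigues(R)[0],t,np.array(c['mtx']),np.array(c['distortion']))[0].reshape(-1,2)
E
python3 - <<'E'
from h import *
import pickle
d={}
for n in ['side','top','wrist']:
    c=snap(n,n+'0.png'); d[n]=c; print(n,c['eye'],np.round(c['rotation'],3).tolist(),c['mtx'],c['distortion'])
print(d['wrist']['T_tool_cam'], d['wrist']['s'])
pickle.dump(d,open('c0.pkl','wb'))
E
```

```text
pics
side [0.02504331 1.26690711 1.11819503] [[-0.92, -0.236, 0.311], [-0.39, 0.514, -0.764], [0.021, -0.825, -0.565]] [[505.15142212   0.         317.14604871]
 [  0.         505.15142212 199.10488498]
 [  0.           0.           1.        ]] [-0.00373892  0.          0.          0.          0.        ]
top [ 0.4232491  -0.04643926  1.15948385] [[-0.019, -0.99, 0.14], [-1.0, 0.017, -0.014], [0.011, -0.14, -0.99]] [[370.4469209    0.         320.12425864]
 [  0.         370.4469209  199.48160516]
 [  0.           0.           1.        ]] [-0.0280834  0.         0.         0.         0.       ]
wrist [0.10417001 0.64634987 0.37250668] [[0.274, 0.918, 0.286], [0.962, -0.261, -0.085], [-0.003, 0.298, -0.955]] [[337.3505951    0.         316.87384804]
 [  0.         337.3505951  196.23720721]
 [  0.           0.           1.        ]] [-0.06142094  0.          0.          0.          0.        ]
[[ 9.99999409e-01 -4.24148971e-04 -1.00150075e-03  5.80375636e-04]
 [ 7.03149277e-04  9.54628942e-01  2.97797059e-01 -7.63837956e-02]
 [ 8.29751287e-04 -2.97797587e-01  9.54628676e-01 -1.42291
[... 211 characters left out ...]
36]), 'dq': array([ 8.62442634e-04, -1.99718269e-03, -1.69102265e-03, -5.15255089e-03,
        1.06249684e-05, -2.45438016e-03,  1.02158274e-03]), 'joint_torque': array([ 1.84015582e-03, -4.70381820e+01,  2.60530282e-01, -1.71570504e+01,
        1.01783650e-02,  5.85853733e-03, -1.48935106e-05]), 'tcp_pos': array([0.17740078, 0.62459911, 0.23021887]), 'orientation': array([[ 2.73175771e-01,  9.61963932e-01, -6.26466228e-04],
       [ 9.61961200e-01, -2.73176488e-01, -2.29249647e-03],
       [-2.37643476e-03,  2.36182840e-05, -9.99997176e-01]]), 'ft_force': array([-0.343519  ,  0.11820267, -0.55033005]), 'ft_torque': array([ 0.02578192, -0.00894918,  0.00529322]), 'width': 0.9992877241227694}
```

View pics/top0.png

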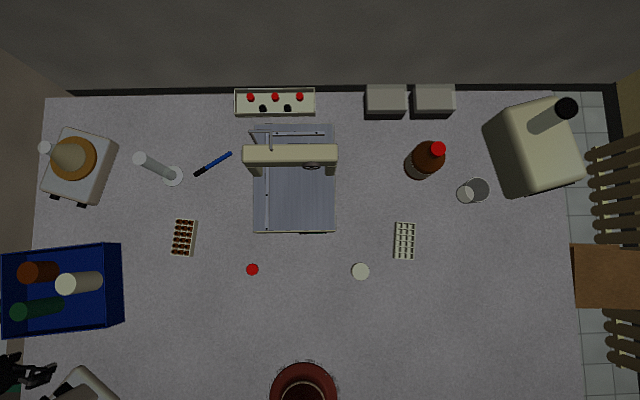

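View pics/side0.png

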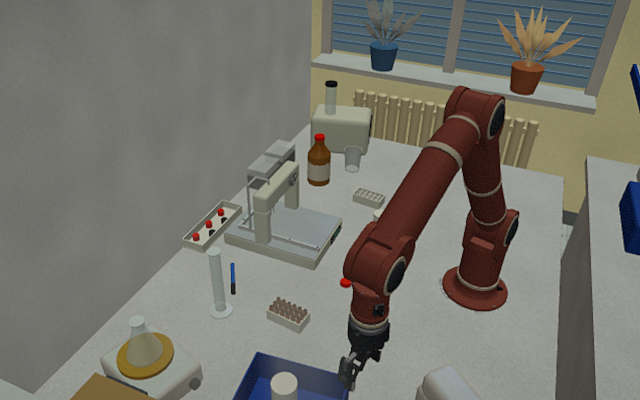

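View pics/wrist0.png

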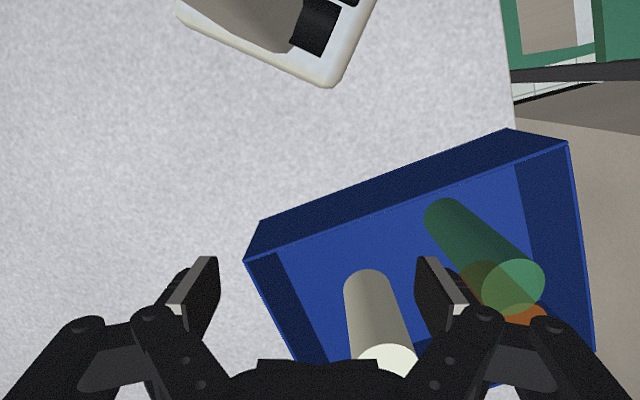

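```bash
python3 - <<'E'
import cv2
a=cv2.imread('pics/top0.png')
cv2.imwrite('pics/t1.png',cv2.resize(a[210:265,160:210],None,fx=10,fy=10,interpolation=cv2.INTER_CUBIC))
cv2.imwrite('pics/t2.png',cv2.resize(a[115:240,235:345],None,fx=4.5,fy=4.5,interpolation=cv2.INTER_CUBIC))
b=cv2.imread('pics/side0.png')
cv2.imwrite('pics/s1.png',cv2.resize(b[130:340,200:350],None,fx=2.8,fy=2.8,interpolation=cv2.INTER_CUBIC))
E
```

```text
(no output)
```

View pics/t1.png

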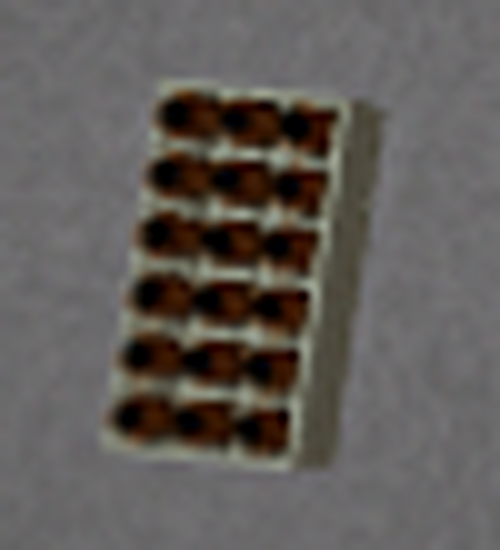

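View pics/t2.png

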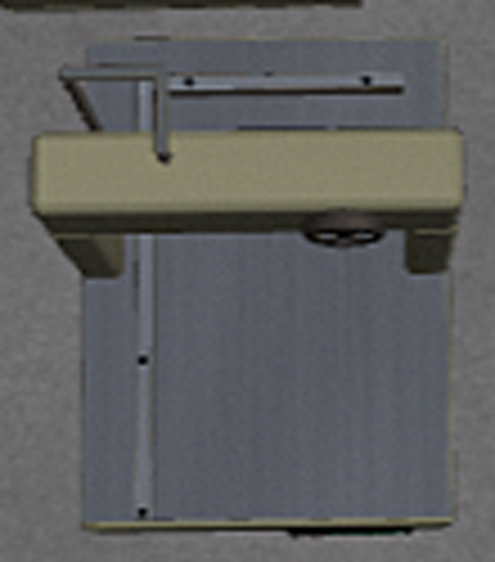

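View pics/s1.png

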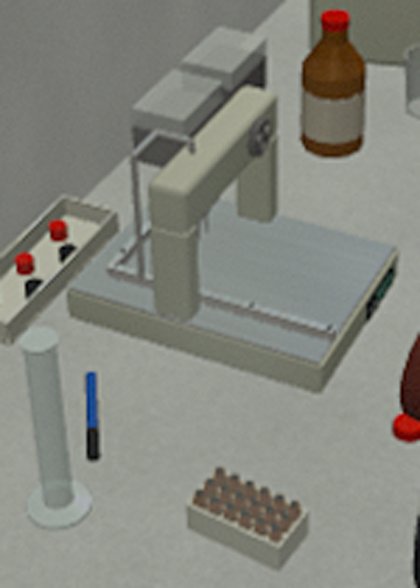

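```bash
python3 - <<'E'
from h import *
import pickle
d=pickle.load(open('c0.pkl','rb'));c=d['top']
P=plane(c,[(176,218.2),(195.2,219.8),(189.5,256.8),(170.5,255)],.036);print(P)
print(P.mean(0),[np.linalg.norm(P[i]-P[(i+1)%4]) for i in range(4)], np.degrees(np.arctan2(*(P[0]+P[1]-P[2]-P[3])[1::-1])))
o=lambda a:(a[0]/4.5+235,a[1]/4.5+115)
D=plane(c,[o(p) for p in [(85,520),(450,521),(83,280),(447,280),(155,512),(155,240),(170,89),(403,90)]],.055)
D[-4:]=D[-4:]; print(D.round(4))
print(np.linalg.norm(D[0]-D[1]),np.degrees(np.arctan2(*(D[0]-D[1])[:2])))
E
```

```text
[[0.53244383 0.3771493  0.036     ]
 [0.52657884 0.31844819 0.036     ]
 [0.41559229 0.33264693 0.036     ]
 [0.42184428 0.39001832 0.036     ]]
[0.47411481 0.35456568 0.036     ] [np.float64(0.058993374634791824), np.float64(0.11189110591629128), np.float64(0.05771103858493307), np.float64(0.11134573933263535)] -6.964437713009184
[[ 0.4898  0.1367  0.055 ]
 [ 0.4848 -0.1045  0.055 ]
 [ 0.6514  0.1391  0.055 ]
 [ 0.6472 -0.1064  0.055 ]
 [ 0.4942  0.0905  0.055 ]
 [ 0.6781  0.0906  0.055 ]
 [ 0.7839  0.0804  0.055 ]
 [ 0.7807 -0.0795  0.055 ]]
0.24125368678474843 1.185191262326736
```

Call:
servo_tool(moves=[0,0,-1,-1.8,3.6,0,1,0,0,-2,-3.6,7.2,0,1,0,0,-3,-5.4,10.8,0,1,0,0,-4,-7.2,14.4,0,1,0,0,-4.5,-9,18,0,1])

```text
time: 0.57
tcp_pos: [0.3272, 0.4879, 0.231]
orientation: [[0.196, 0.981, -0.0], [0.981, -0.196, -0.001], [-0.001, -0.0, -1.0]]
ft_force: [1.2, -0.3, -0.4]
width: 1.001
```

```bash
cat >> h.py <<'E'
from scipy.spatial.transform import Rotation as Ro
def to(pos,R):
    s=readout.get_state(); R0=np.array(s['orientation'])
    print('t cm',(R0.T@(np.array(pos)-s['tcp_pos'])*100).round(2),'rot deg',np.degrees(Ro.from_matrix(R0.T@R).as_rotvec()).round(2))
def down(yaw,tilt=0): # tool x at world angle yaw+90; tilt: fingers point toward +x(yaw) and down
    c,s=np.cos(np.radians(yaw)),np.sin(np.radians(yaw)); t=np.radians(tilt)
    f=np.array([c,s,0]); x=np.array([-s,c,0]); z=np.sin(t)*f+np.array([0,0,-np.cos(t)]); y=np.cross(z,x)
    return np.c_[x,y,z]
def st():
    s=readout.get_state(); print('t',round(s['time'],2),'tcp',s['tcp_pos'].round(4),'F',s['ft_force'].round(1),'T',s['ft_torque'].round(2),'w',round(s['width'],3)); return s
E
python3 - <<'E'
from h import *
st(); print(down(-7).round(2)); to([.474,.3546,.23],down(-7))
E
```

```text
t 0.57 tcp [0.3272 0.4879 0.231 ] F [ 1.2 -0.3 -0.4] T [ 0.01 -0.06  0.01] w 1.001
[[ 0.12  0.99  0.  ]
 [ 0.99 -0.12  0.  ]
 [ 0.    0.   -1.  ]]
t cm [-10.19  17.01   0.11] rot deg [-0.01  0.04 -4.3 ]
```

Call:
servo_tool(moves=[0,0,-1,-2,3.4,0,1,0,0,-2,-4,6.8,0,1,0,0,-3,-6.1,10.2,0,1,0,0,-4.2,-8,13.5,0,1,0,0,-4.2,-8,13.5,0,1])

```text
time: 0.98
tcp_pos: [0.4516, 0.3747, 0.231]
orientation: [[0.14, 0.99, 0.006], [0.99, -0.14, -0.007], [-0.006, 0.007, -1.0]]
ft_force: [0.6, -1.0, 0.6]
width: 0.997
```

```bash
python3 - <<'E'
from h import *
import pickle
st();c=snap('wrist','w1.png');pickle.dump(c,open('c1.pkl','wb'));print(c['eye'],c['s']['tcp_pos'])
E
```

```text
t 0.98 tcp [0.4516 0.3747 0.231 ] F [ 0.6 -1.   0.6] T [-0.12 -0.06  0.05] w 0.997
[0.37527337 0.38699433 0.37276984] [0.45158322 0.37469268 0.23100921]
```

View pics/w1.png

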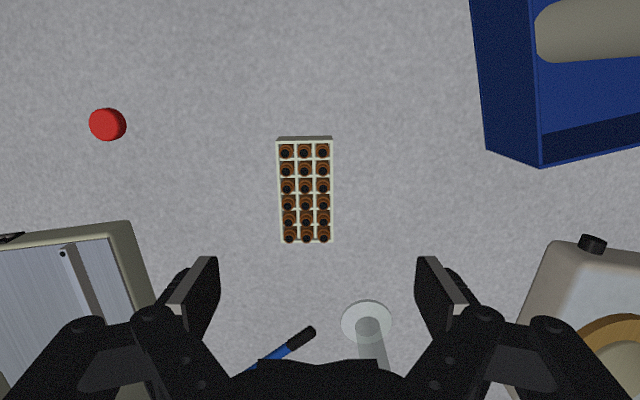

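```bash
python3 - <<'E'
import cv2
a=cv2.imread('pics/w1.png')
cv2.imwrite('pics/w1a.png',cv2.resize(a[130:250,260:350],None,fx=5,fy=5,interpolation=cv2.INTER_CUBIC))
E
```

```text
(no output)
```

View pics/w1a.png

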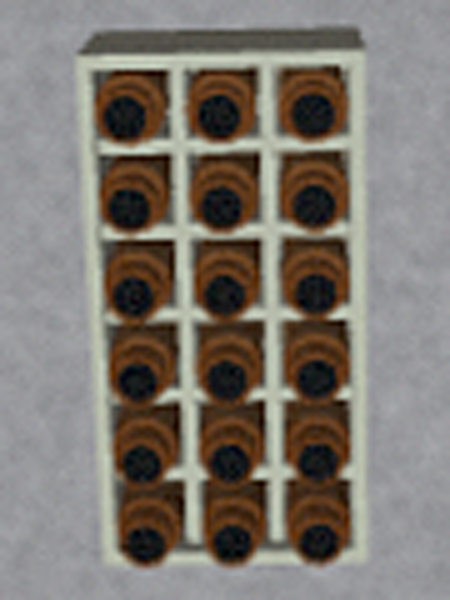

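```bash
python3 - <<'E'
from h import *
import pickle
c=pickle.load(open('c1.pkl','rb'))
P=plane(c,[(x/5+260-.4,y/5+130-.4) for x,y in [(77,55),(364,50),(369,562),(105,563)]],.036)
m=P.mean(0);yaw=np.degrees(np.arctan2(*(P[2]+P[3]-P[0]-P[1])[1::-1]))
print(P.round(4),m,[np.linalg.norm(P[i]-P[(i+1)%4]).round(4) for i in range(4)],yaw)
# fence end / deck corners
st(); to([m[0],m[1],.10],down(yaw))
E
```

```text
[[0.4179 0.3363 0.036 ]
 [0.4249 0.3932 0.036 ]
 [0.5361 0.38   0.036 ]
 [0.5284 0.3226 0.036 ]] [0.47682828 0.35802678 0.036     ] [np.float64(0.0573), np.float64(0.1119), np.float64(0.058), np.float64(0.1114)] -6.904312912117154
t 1.03 tcp [0.4477 0.3788 0.231 ] F [0.3 0.5 0.1] T [0.05 0.05 0.04] w 0.998
t cm [-1.62  3.13 13.11] rot deg [ 0.16  0.19 -0.9 ]
```

Call:
servo_tool(moves=[0,0,-0.9,-0.6,1,3,1,0,0,-0.9,-1.2,2,6,1,0,0,-0.9,-1.5,3,9,1,0,0,-0.9,-1.5,3,9,1,0,0,-0.9,-1.5,3,9,1])

```text
time: 1.45
tcp_pos: [0.4693, 0.3657, 0.1399]
orientation: [[0.109, 0.994, -0.004], [0.994, -0.109, -0.002], [-0.003, -0.004, -1.0]]
ft_force: [0.1, 0.5, 0.0]
width: 1.001
```

```bash
python3 - <<'E'
from h import *
import pickle
st();c=snap('wrist','w2.png');pickle.dump(c,open('c2.pkl','wb'));print(c['eye'],c['s']['tcp_pos'],c['s']['dq'].round(3))
st()
E
```

```text
t 1.45 tcp [0.4693 0.3657 0.1399] F [0.1 0.5 0. ] T [0.07 0.04 0.03] w 1.001
[0.3940606  0.37493418 0.28250078] [0.46927548 0.36568616 0.13994143] [-0.015 -0.053 -0.021 -0.052 -0.007  0.001  0.001]
t 1.5 tcp [0.4699 0.3672 0.1418] F [0.5 0.3 0. ] T [ 0.03  0.   -0.  ] w 1.002
```

View pics/w2.png

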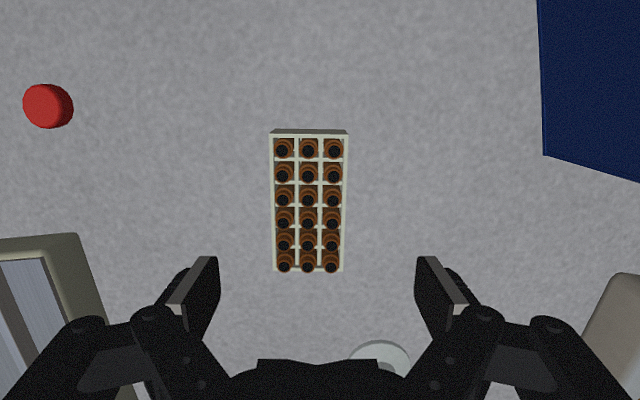

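```bash
python3 - <<'E'
import cv2
a=cv2.imread('pics/w2.png')
cv2.imwrite('pics/w2a.png',cv2.resize(a[120:280,260:360],None,fx=3.75,fy=3.75,interpolation=cv2.INTER_CUBIC))
E
```

```text
(no output)
```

View pics/w2a.png

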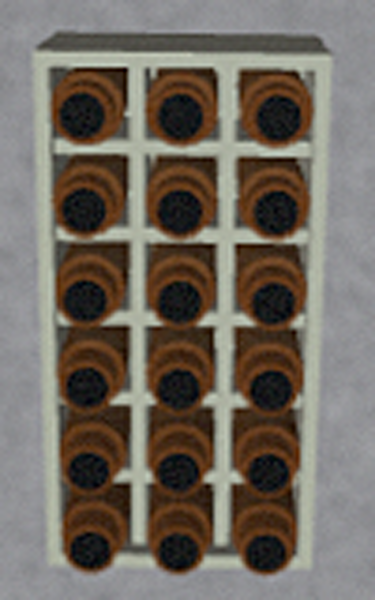

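```bash
python3 - <<'E'
from h import *
import pickle
c=pickle.load(open('c2.pkl','rb'))
P=plane(c,[(x/3.75+260-.4,y/3.75+120-.4) for x,y in [(35,54),(332,54),(311,565),(49,563)]],.036)
m=P.mean(0);yaw=np.degrees(np.arctan2(*(P[2]+P[3]-P[0]-P[1])[1::-1]))
print(P.round(4),m,[np.linalg.norm(P[i]-P[(i+1)%4]).round(4) for i in range(4)],yaw)
to([m[0],m[1],.008],down(yaw))
E
```

```text
[[0.4186 0.3363 0.036 ]
 [0.4249 0.3935 0.036 ]
 [0.535  0.3798 0.036 ]
 [0.5284 0.3226 0.036 ]] [0.47675062 0.35805167 0.036     ] [np.float64(0.0575), np.float64(0.1109), np.float64(0.0575), np.float64(0.1106)] -7.112031262377324
t cm [-0.85  0.8  13.38] rot deg [-0.05 -0.05  0.93]
```

Call:
servo_tool(moves=[0,0,0.9,-0.8,0.8,2,1,0,0,0.9,-0.8,0.8,4,1,0,0,0.9,-0.8,0.8,6,1,0,0,0.9,-0.8,0.8,7,1,0,0,0.9,-0.8,0.8,7,1])

```text
time: 1.92
tcp_pos: [0.4764, 0.3581, 0.071]
orientation: [[0.123, 0.992, -0.002], [0.992, -0.123, -0.0], [-0.0, -0.002, -1.0]]
ft_force: [-0.1, -0.5, -0.0]
width: 1.0
```

```bash
python3 - <<'E'
from h import *
st(); to([.4768,.358,.009],down(-7.1))
E
```

```text
t 1.92 tcp [0.4764 0.3581 0.071 ] F [-0.1 -0.5 -0. ] T [-0.    0.    0.05] w 1.0
t cm [0.   0.05 6.2 ] rot deg [-0.1   0.02  0.05]
```

Call:
servo_tool(moves=[0,0,0,0,0,2,1,0,0,0,0,0,4,1,0,0,0,0,0,5.5,1,0,0,0,0,0,6.2,1,0,0,0,0,0,6.2,1], squeeze=50)

```text
time: 2.33
tcp_pos: [0.4774, 0.3578, 0.0095]
orientation: [[0.124, 0.992, -0.0], [0.992, -0.124, 0.0], [0.0, -0.0, -1.0]]
ft_force: [0.4, 0.7, -0.1]
width: 1.003
```

Call:
servo_tool(moves=[0,0,0,0,0,0,0.6,0,0,0,0,0,0,0.4,0,0,0,0,0,0,0.2,0,0,0,0,0,0,-0.2,0,0,0,0,0,0,-1])

```text
time: 2.75
tcp_pos: [0.4789, 0.3581, 0.0112]
orientation: [[0.124, 0.992, 0.003], [0.992, -0.124, 0.002], [0.003, 0.002, -1.0]]
ft_force: [0.3, 0.5, 6.4]
width: 0.668
```

Call:
servo_tool(moves=[0,0,0,0,0,0,-1,0,0,0,0,0,0,-1,0,0,0,0,0,0,-1,0,0,0,0,0,0,-1,0,0,0,0,0,0,-1])

```text
time: 3.17
tcp_pos: [0.4789, 0.358, 0.0112]
orientation: [[0.125, 0.992, 0.003], [0.992, -0.125, 0.002], [0.003, 0.002, -1.0]]
ft_force: [0.4, -1.0, 7.5]
width: 0.667
```

```bash
python3 - <<'E'
from h import *
st(); c=snap('wrist','w3.png')
E
```

```text
t 3.17 tcp [0.4789 0.358  0.0112] F [ 0.4 -1.   7.5] T [-0.13  0.05 -0.06] w 0.667
```

View pics/w3.png

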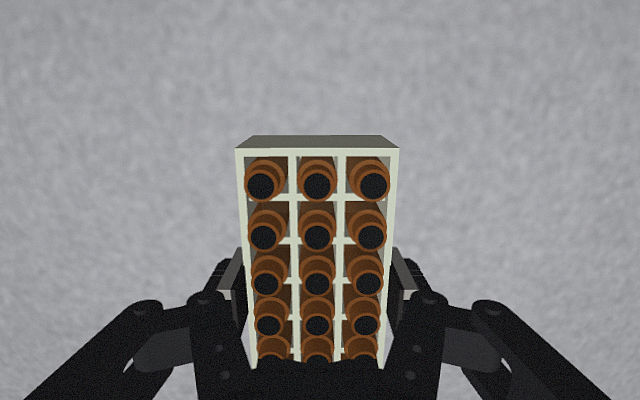

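Call:
servo_tool(moves=[0,0,0,0,0,-0.3,-1,0,0,0,0,0,-1,-1,0,0,0,0,0,-2,-1,0,0,0,0,0,-3.5,-1,0,0,0,0,0,-5,-1])

```text
time: 3.63
tcp_pos: [0.4772, 0.3566, 0.0599]
orientation: [[0.125, 0.992, -0.001], [0.992, -0.125, -0.001], [-0.001, -0.001, -1.0]]
ft_force: [0.5, 0.0, -3.0]
width: 0.671
```

Call:
servo_tool(moves=[0,0,0,0,0,-2,-1,0,0,0,0,0,-4,-1,0,0,0,0,0,-6,-1,0,0,0,0,0,-7.5,-1,0,0,0,0,0,-8,-1])

```text
time: 4.05
tcp_pos: [0.4788, 0.3578, 0.1426]
orientation: [[0.125, 0.992, 0.004], [0.992, -0.125, 0.003], [0.004, 0.004, -1.0]]
ft_force: [0.2, -0.2, -2.3]
width: 0.667
```

```bash
python3 - <<'E'
from h import *
s=st(); to([.585,.025,.141],down(-1)); print(s['orientation'].round(4))
E
```

```text
t 4.05 tcp [0.4788 0.3578 0.1426] F [ 0.2 -0.2 -2.3] T [ 0.03 -0.04  0.04] w 0.667
t cm [-31.7   14.68   0.09] rot deg [ 0.21 -0.2  -6.16]
[[ 0.1247  0.9922  0.004 ]
 [ 0.9922 -0.1247  0.0032]
 [ 0.0036  0.0036 -1.    ]]
```

Call:
servo_tool(moves=[0,0,-0.2,-0.8,0.4,0,-1,0,0,-0.8,-2.4,1.1,0,-1,0,0,-1.4,-4.4,2,0,-1,0,0,-2,-6.4,3,0,-1,0,0,-2.4,-8.4,4,0,-1])

```text
time: 4.47
tcp_pos: [0.5063, 0.2663, 0.1378]
orientation: [[0.082, 0.997, -0.003], [0.997, -0.082, -0.002], [-0.003, -0.003, -1.0]]
ft_force: [0.8, 0.3, -1.6]
width: 0.669
```

Call:
servo_tool(moves=[0,0,-0.4,-2.1,0.9,0,-1,0,0,-0.8,-4.2,1.8,0,-1,0,0,-1.2,-6.3,2.7,0,-1,0,0,-1.6,-8.4,3.6,0,-1,0,0,-2,-10.5,4.5,0,-1])

```text
time: 4.88
tcp_pos: [0.5422, 0.1578, 0.1379]
orientation: [[0.048, 0.999, -0.003], [0.999, -0.048, -0.002], [-0.002, -0.003, -1.0]]
ft_force: [1.0, -0.1, -2.0]
width: 0.664
```

Call:
servo_tool(moves=[0,0,-0.4,-2,0.7,0,-1,0,0,-0.8,-4,1.4,0,-1,0,0,-1.2,-5.5,2,0,-1,0,0,-1.6,-6.5,2.3,0,-1,0,0,-1.6,-6.5,2.3,0,-1])

```text
time: 5.3
tcp_pos: [0.5628, 0.0896, 0.1382]
orientation: [[0.026, 1.0, -0.002], [1.0, -0.026, -0.003], [-0.003, -0.002, -1.0]]
ft_force: [0.5, -0.3, -2.4]
width: 0.669
```

```bash
python3 - <<'E'
from h import *
import pickle
s=st(); to([.585,.025,.141],down(-1)); print(s['orientation'].round(4),s['dq'].round(3))
c=snap('wrist','w4.png');c2=snap('top','top4.png');pickle.dump((c,c2),open('c4.pkl','wb'));st()
E
```

```text
t 5.3 tcp [0.5628 0.0896 0.1382] F [ 0.5 -0.3 -2.4] T [-0.09 -0.05 -0.  ] w 0.669
t cm [-6.4   2.39 -0.27] rot deg [-0.12  0.19 -0.47]
[[ 0.0256  0.9997 -0.0021]
 [ 0.9997 -0.0256 -0.0033]
 [-0.0034 -0.0021 -1.    ]] [-0.044 -0.007 -0.044  0.001 -0.025 -0.001 -0.033]
t 5.4 tcp [0.5622 0.0945 0.1386] F [-0.   1.4 -2.1] T [ 0.1  -0.08 -0.03] w 0.669
```

View pics/w4.png

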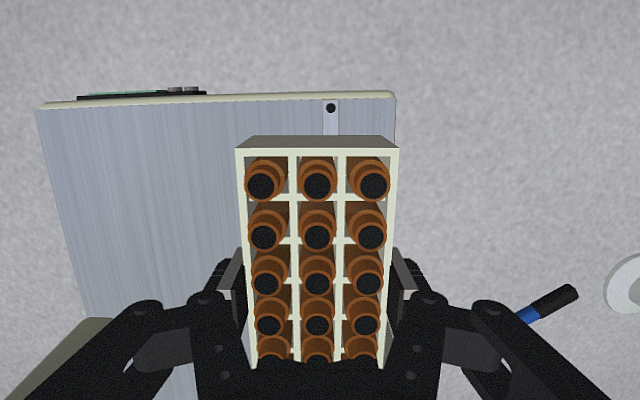

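```bash
python3 - <<'E'
import cv2
a=cv2.imread('pics/w4.png')
cv2.imwrite('pics/w4a.png',cv2.resize(a[80:150,20:420],None,fx=2,fy=2,interpolation=cv2.INTER_CUBIC))
cv2.imwrite('pics/w4b.png',cv2.resize(a[80:150,300:420],None,fx=6,fy=6,interpolation=cv2.INTER_CUBIC))
b=cv2.imread('pics/top4.png')
cv2.imwrite('pics/t4a.png',cv2.resize(b[110:270,235:365],None,fx=3.7,fy=3.7,interpolation=cv2.INTER_CUBIC))
E
```

```text
(no output)
```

View pics/w4a.png

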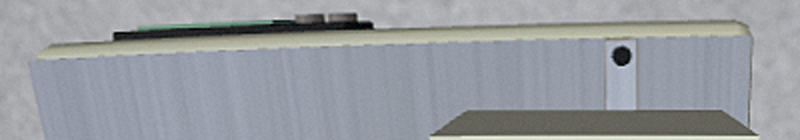

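View pics/w4b.png

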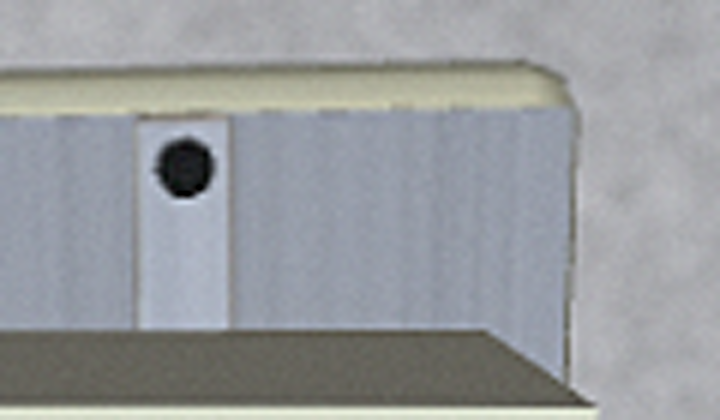

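View pics/t4a.png

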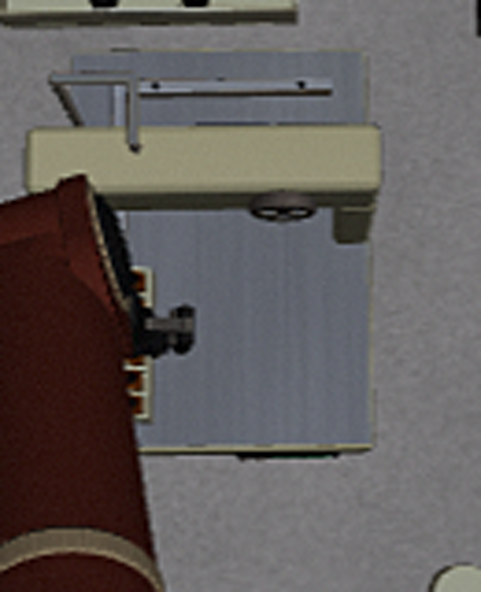

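```bash
python3 - <<'E'
from h import *
import pickle
c,_=pickle.load(open('c4.pkl','rb'))
D=plane(c,[(394.9,97.6),(35.7,109.7)],.055); F=plane(c,[(322.6,99.4),(338.3,99.3),(322.6,134.3)],.071)
print(D,F,np.linalg.norm(D[0]-D[1]))
yaw=np.degrees(np.arctan2(-(D[0]-D[1])[0],(D[0]-D[1])[1]));print(yaw)
y=np.radians(yaw);R=np.array([[np.cos(y),-np.sin(y)],[np.sin(y),np.cos(y)]])
o1=D[:,:2].mean(0)-R@[-.165,0]; print('origin from deck',o1,'from fence',F[0,:2]-R@[-.165,.075])
# rack held: top near corners
P=plane(c,[(235,148.5),(399,148.5)],s:=c['s']['tcp_pos'][2]-.0112+.036); print(P,c['s']['tcp_pos'])
E
```

```text
[[ 0.49119749  0.14209221  0.055     ]
 [ 0.4899385  -0.1006652   0.055     ]] [[0.4909923  0.09513811 0.071     ]
 [0.49116786 0.10455826 0.071     ]
 [0.51184282 0.09468409 0.071     ]] 0.24276067861893164
-0.29714517199930646
origin from deck [0.65556577 0.01985779] from fence [0.65560112 0.0192834 ]
[[0.5049891  0.06290395 0.16295873]
 [0.50646593 0.12051353 0.16295873]] [0.56278083 0.08962446 0.13815873]
```

Call:
servo_tool(moves=[0,0,-0.2,-1,0,0,-1,0,0,-0.4,-2.5,-0.1,0,-1,0,0,-0.7,-4.5,-0.2,0,-1,0,0,-0.9,-6,-0.2,0,-1,0,0,-0.9,-6.6,-0.3,0,-1])

```text
time: 5.82
tcp_pos: [0.5582, 0.0258, 0.1392]
orientation: [[0.006, 1.0, -0.001], [1.0, -0.006, -0.002], [-0.002, -0.001, -1.0]]
ft_force: [-1.0, -1.4, -3.1]
width: 0.667
```

Call:
servo_tool(moves=[0,0,0,0,0,0,-1,0,0,0,0,0,0,-1,0,0,0,0,0,0.5,-1,0,0,0,0,0,1,-1,0,0,0,0,0,1,-1])

```text
time: 6.23
tcp_pos: [0.5576, 0.0297, 0.128]
orientation: [[0.002, 1.0, -0.003], [1.0, -0.002, 0.0], [0.0, -0.003, -1.0]]
ft_force: [-0.4, -0.4, -2.5]
width: 0.667
```

```bash
python3 - <<'E'
from h import *
import pickle
s=st(); to([.56,.028,.141],down(-.6)); print(s['orientation'].round(4),s['dq'].round(3))
c=snap('wrist','w5.png');pickle.dump(c,open('c5.pkl','wb'));st()
E
```

```text
t 6.23 tcp [0.5576 0.0297 0.128 ] F [-0.4 -0.4 -2.5] T [ 0.02 -0.01  0.01] w 0.667
t cm [-0.17  0.23 -1.3 ] rot deg [-0.15 -0.03  0.47]
[[ 2.3e-03  1.0e+00 -2.7e-03]
 [ 1.0e+00 -2.3e-03  5.0e-04]
 [ 5.0e-04 -2.7e-03 -1.0e+00]] [ 0.005 -0.008  0.005 -0.008 -0.001  0.019  0.003]
t 6.28 tcp [0.5579 0.0294 0.1284] F [-0.1  0.4 -2. ] T [0.03 0.02 0.02] w 0.667
```

View pics/w5.png

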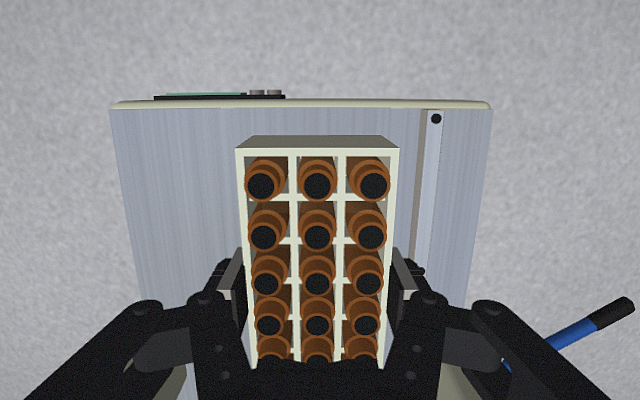

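```bash
python3 - <<'E'
import cv2
a=cv2.imread('pics/w5.png')
cv2.imwrite('pics/w5a.png',cv2.resize(a[95:275,395:500],None,fx=3.3,fy=3.3,interpolation=cv2.INTER_CUBIC))
cv2.imwrite('pics/w5b.png',cv2.resize(a[90:150,100:200],None,fx=6,fy=6,interpolation=cv2.INTER_CUBIC))
E
```

```text
(no output)
```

View pics/w5a.png

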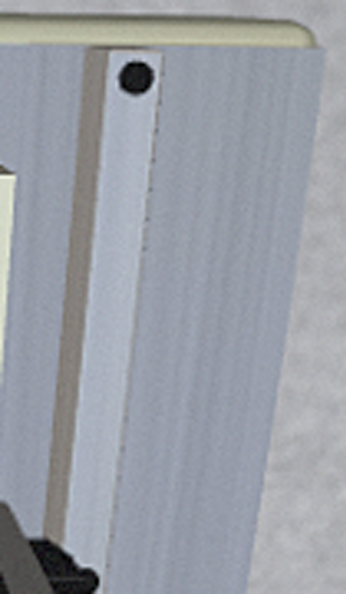

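View pics/w5b.png

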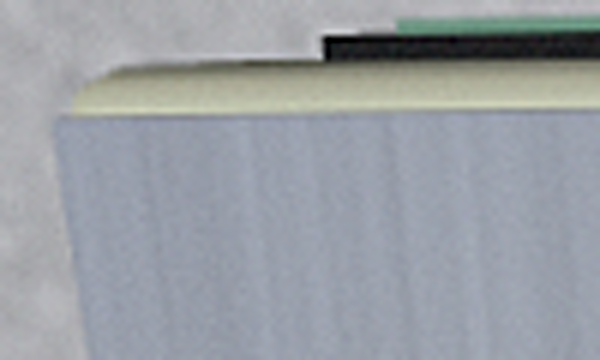

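```bash
python3 - <<'E'
from h import *
import pickle
c=pickle.load(open('c5.pkl','rb'))
g=.35
D=plane(c,np.array([(492.9,109.5),(109.5,109.5),(421,109.5),(408.6,255.6)])-g,.055); F=plane(c,np.array([(428,111.4),(415,258.6)])-g,.071)
print(D,F,np.linalg.norm(D[0]-D[1]))
print([np.degrees(v) for v in (np.arctan2(-(D[0]-D[1])[0],(D[0]-D[1])[1]),np.arctan2(*(D[3]-D[2])[1::-1]),np.arctan2(*(F[1]-F[0])[1::-1]))])
P=plane(c,[(235,148.5),(399,148.5)],c['s']['tcp_pos'][2]-.0112+.036); print(P,c['s']['tcp_pos'])
E
```

```text
[[ 0.49108088  0.1413546   0.055     ]
 [ 0.48996132 -0.10179109  0.055     ]
 [ 0.49156792  0.09523019  0.055     ]
 [ 0.59246005  0.09508925  0.055     ]] [[0.49188985 0.09461133 0.071     ]
 [0.58648865 0.09474769 0.071     ]] 0.24314827173552717
[np.float64(-0.2638148850517944), np.float64(-0.08003536860419963), np.float64(0.08258921676991778)]
[[0.50050439 0.00160363 0.15276608]
 [0.50067177 0.05924843 0.15276608]] [0.55764068 0.02973997 0.12796608]
```

Call:
servo_tool(moves=[0,0,0,0,0,0.6,-1,0,0,0,0,0,1.8,-1,0,0,0,0,0,3.2,-1,0,0,0,0,0,4.4,-1,0,0,0,0,0,5.2,-1])

```text
time: 6.7
tcp_pos: [0.558, 0.0285, 0.0759]
orientation: [[0.004, 1.0, -0.002], [1.0, -0.004, -0.0], [-0.0, -0.002, -1.0]]
ft_force: [0.7, -1.1, -2.2]
width: 0.666
```

Call:
servo_tool(moves=[0,0,0,0,0,0.2,-1,0,0,0,0,0,0.3,-1,0,0,0,0,0,0.4,-1,0,0,0,0,0,0.5,-1,0,0,0,0,0,0.5,-1])

```text
time: 7.12
tcp_pos: [0.559, 0.0284, 0.0728]
orientation: [[0.005, 1.0, 0.001], [1.0, -0.005, 0.0], [0.0, 0.001, -1.0]]
ft_force: [-0.6, -0.8, -2.4]
width: 0.667
```

```bash
python3 - <<'E'
from h import *
s=st(); print(s['orientation'].round(4))
E
```

```text
t 7.12 tcp [0.559  0.0284 0.0728] F [-0.6 -0.8 -2.4] T [-0.03 -0.03 -0.01] w 0.667
[[ 0.0045  1.      0.001 ]
 [ 1.     -0.0045  0.    ]
 [ 0.      0.001  -1.    ]]
```

Call:
servo_tool(moves=[0,0,0,0,0,0.2,-1,0,0,0,0,0,0.4,-1,0,0,0,0,0,0.5,-1,0,0,0,0,0,0.6,-1,0,0,0,0,0,0.6,-1])

```text
time: 7.53
tcp_pos: [0.5586, 0.0283, 0.0663]
orientation: [[0.004, 1.0, -0.0], [1.0, -0.004, -0.0], [-0.0, -0.0, -1.0]]
ft_force: [-0.6, -0.6, -2.4]
width: 0.664
```

Call:
servo_tool(moves=[0,0,0,0,0,0.05,-1,0,0,0,0,0,0.1,-1,0,0,0,0,0,0.15,-1,0,0,0,0,0,0.2,-1,0,0,0,0,0,0.2,-1])

```text
time: 7.95
tcp_pos: [0.5586, 0.0283, 0.0662]
orientation: [[0.005, 1.0, 0.001], [1.0, -0.005, -0.0], [-0.0, 0.001, -1.0]]
ft_force: [-4.7, -1.0, 11.1]
width: 0.669
```

Call:
servo_tool(moves=[0,0,0,0,0,-0.15,-1,0,0,0,0,0,-0.15,0.2,0,0,0,0,0,-0.15,0.4,0,0,0,0,0,-0.15,0.6,0,0,0,0,0,-0.15,0.85])

```text
time: 8.37
tcp_pos: [0.5589, 0.0284, 0.0657]
orientation: [[0.004, 1.0, 0.0], [1.0, -0.004, 0.0], [0.0, 0.0, -1.0]]
ft_force: [-0.4, 0.4, -1.2]
width: 0.912
```

Call:
servo_tool(moves=[0,0,0,0,0,0,0.85,0,0,0,0,0,0,0.85,0,0,0,0,0,-1,0.85,0,0,0,0,0,-3,0.85,0,0,0,0,0,-5,0.85])

```text
time: 8.78
tcp_pos: [0.5581, 0.0283, 0.1163]
orientation: [[0.004, 1.0, -0.002], [1.0, -0.004, -0.0], [-0.0, -0.002, -1.0]]
ft_force: [0.2, 0.3, 0.0]
width: 0.925
```

Call:
servo_tool(moves=[0,0,0,0,0,-3,0.85,0,0,0,0,0,-6,0.85,0,0,0,0,0,-9,0.85,0,0,0,0,0,-9,0.85,0,0,0,0,0,-9,0.85])

```text
time: 9.2
tcp_pos: [0.5598, 0.0285, 0.2085]
orientation: [[0.004, 1.0, 0.005], [1.0, -0.004, 0.0], [0.0, 0.005, -1.0]]
ft_force: [0.1, 0.2, -1.1]
width: 0.924
```

```bash
python3 - <<'E'
from h import *
import pickle
s=st()
c=snap('wrist','w6.png');pickle.dump(c,open('c6.pkl','wb'));st()
E
```

```text
t 9.2 tcp [0.5598 0.0285 0.2085] F [ 0.1  0.2 -1.1] T [0.02 0.06 0.02] w 0.924
t 9.25 tcp [0.5586 0.0283 0.2067] F [-0.7  0.6 -0.6] T [ 0.    0.06 -0.03] w 0.924
```

View pics/w6.png

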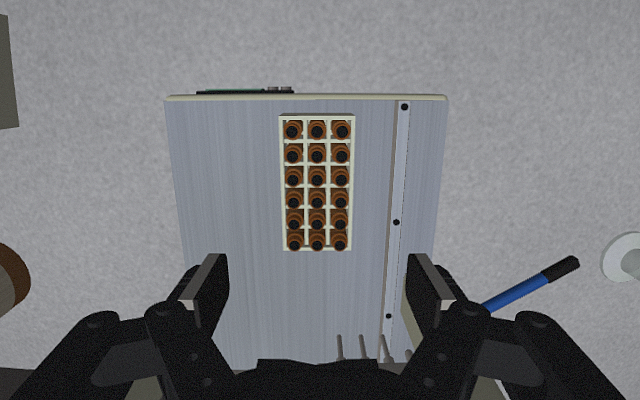

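```bash
python3 - <<'E'
from h import *
s=st(); print(s['joint_positions'].round(2))
E
```

```text
t 9.25 tcp [0.5586 0.0283 0.2067] F [-0.7  0.6 -0.6] T [ 0.    0.06 -0.03] w 0.924
[-0.02  0.5  -0.1   1.72  0.06  0.92  1.42]
```

Call:
servo_tool(moves=[0,0,7,-2,0,0,0,0,0,14,-4,0,0,0,0,0,21,-6,0,0,0,0,0,28,-7.5,0,0,0,0,0,35,-7.5,0,0,0])

```text
time: 9.67
tcp_pos: [0.5567, -0.0519, 0.2042]
orientation: [[0.588, 0.809, -0.004], [0.809, -0.588, -0.003], [-0.005, -0.001, -1.0]]
ft_force: [0.6, 0.3, 0.5]
width: 0.497
```

Call:
servo_tool(moves=[0,0,7,0,0,0,0,0,0,14,0,0,0,0,0,0,21,0,0,0,0,0,0,28,0,0,0,0,0,0,35,0,0,0,0])

```text
time: 10.08
tcp_pos: [0.557, -0.0465, 0.2041]
orientation: [[0.943, 0.332, -0.004], [0.332, -0.943, 0.0], [-0.004, -0.001, -1.0]]
ft_force: [-0.5, 1.1, 0.8]
width: 0.498
```

Call:
servo_tool(moves=[0,0,7,0,0,0,0,0,0,14,0,0,0,0,0,0,20,0,0,0,0,0,0,20,0,0,0,0,0,0,20,0,0,0,0])

```text
time: 10.5
tcp_pos: [0.5574, -0.0464, 0.2045]
orientation: [[1.0, -0.002, -0.003], [-0.002, -1.0, -0.0], [-0.003, 0.0, -1.0]]
ft_force: [-0.2, 0.5, -1.4]
width: 0.498
```

```bash
python3 - <<'E'
from h import *
R=np.c_[[1,0,0],[0,-1,0],[0,0,-1]].astype(float)
s=st(); print(s['orientation'].round(4)); to([.558,-.045,.064],R@np.eye(3))
c=snap('wrist','w7.png')
E
```

```text
t 10.5 tcp [ 0.5574 -0.0464  0.2045] F [-0.2  0.5 -1.4] T [-0.01 -0.    0.07] w 0.498
[[ 1.0e+00 -1.6e-03 -3.1e-03]
 [-1.6e-03 -1.0e+00 -3.0e-04]
 [-3.1e-03  3.0e-04 -1.0e+00]]
t cm [ 0.11 -0.14 14.05] rot deg [ 0.02  0.18 -0.09]
```

View pics/w7.png

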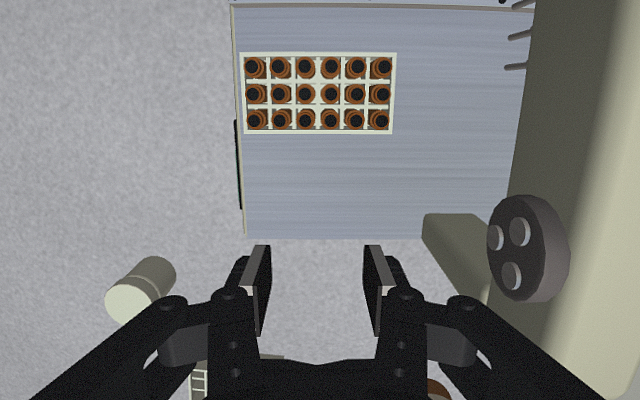

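Call:
servo_tool(moves=[0,0,0,0,0,3,0,0,0,0,0,0,6,0,0,0,0,0,0,9,0,0,0,0,0,0,12,0,0,0,0,0,0,13,0])

```text
time: 10.97
tcp_pos: [0.5551, -0.0461, 0.0717]
orientation: [[1.0, -0.003, -0.008], [-0.003, -1.0, 0.001], [-0.008, -0.001, -1.0]]
ft_force: [0.4, 1.3, 0.3]
width: 0.497
```

Call:
servo_tool(moves=[0,0,0,0,0,0.3,0,0,0,0,0,0,0.6,0,0,0,0,0,0,0.9,0,0,0,0,0,-1,0.9,0,0,0,0,0,-2,0.9,0])

```text
time: 11.38
tcp_pos: [0.5592, -0.0265, 0.0681]
orientation: [[1.0, -0.006, 0.002], [-0.006, -1.0, -0.0], [0.002, 0.0, -1.0]]
ft_force: [0.2, 0.4, -0.1]
width: 0.497
```

```bash
python3 - <<'E'
from h import *
s=st(); print(s['orientation'].round(4))
E
```

```text
t 11.38 tcp [ 0.5592 -0.0265  0.0681] F [ 0.2  0.4 -0.1] T [0.03 0.05 0.03] w 0.497
[[ 1.0e+00 -5.8e-03  2.5e-03]
 [-5.8e-03 -1.0e+00 -1.0e-04]
 [ 2.5e-03  1.0e-04 -1.0e+00]]
```

Call:
servo_tool(moves=[0,0,0,0,-0.8,0,0,0,0,0,0,-1.3,0,0,0,0,0,0,-1.7,0,0,0,0,0,0,-2.2,0,0,0,0,0,0,-2.7,0,0])

```text
time: 11.8
tcp_pos: [0.5589, -0.0005, 0.0673]
orientation: [[1.0, -0.006, 0.001], [-0.006, -1.0, -0.002], [0.001, 0.002, -1.0]]
ft_force: [0.8, -2.0, 1.8]
width: 0.504
```

Call:
servo_tool(moves=[0,0,0,0,-0.5,0,0,0,0,0,0,-1,0,0,0,0,0,0,-1.4,0,0,0,0,0,0,-1.8,0,0,0,0,0,0,-2,0,0])

```text
time: 12.22
tcp_pos: [0.5585, 0.0212, 0.0667]
orientation: [[1.0, -0.004, -0.0], [-0.004, -1.0, 0.0], [-0.0, -0.0, -1.0]]
ft_force: [-0.2, -3.0, 1.7]
width: 0.496
```

```bash
python3 - <<'E'
from h import *
s=st(); c=snap('wrist','w8.png')
E
```

```text
t 12.22 tcp [0.5585 0.0212 0.0667] F [-0.2 -3.   1.7] T [-0.47 -0.04 -0.02] w 0.496
```

View pics/w8.png

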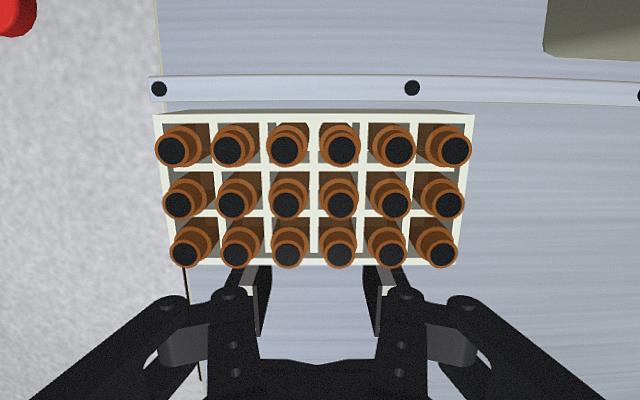

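Call:
servo_tool(moves=[0,0,0,0,-0.2,0,0,0,0,0,0,-0.3,0,0,0,0,0,0,-0.4,0,0,0,0,0,0,-0.5,0,0,0,0,0,0,-0.5,0,0])

```text
time: 12.68
tcp_pos: [0.5585, 0.0251, 0.0667]
orientation: [[1.0, -0.004, -0.0], [-0.004, -1.0, -0.001], [-0.0, 0.001, -1.0]]
ft_force: [0.6, -1.7, -0.2]
width: 0.502
```

Call:
servo_tool(moves=[0,0,0,0,-0.05,0,0,0,0,0,0,-0.1,0,0,0,0,0,0,-0.15,0,0,0,0,0,0,-0.2,0,0,0,0,0,0,-0.2,0,0])

```text
time: 13.1
tcp_pos: [0.5585, 0.0251, 0.0668]
orientation: [[1.0, -0.006, -0.0], [-0.006, -1.0, -0.003], [-0.0, 0.003, -1.0]]
ft_force: [-0.0, -6.3, -0.1]
width: 0.5
```

```bash
python3 - <<'E'
from h import *
s=st(); c=snap('wrist','w9.png')
E
```

```text
t 13.1 tcp [0.5585 0.0251 0.0668] F [-0.  -6.3 -0.1] T [-1.26  0.05  0.16] w 0.5
```

View pics/w9.png

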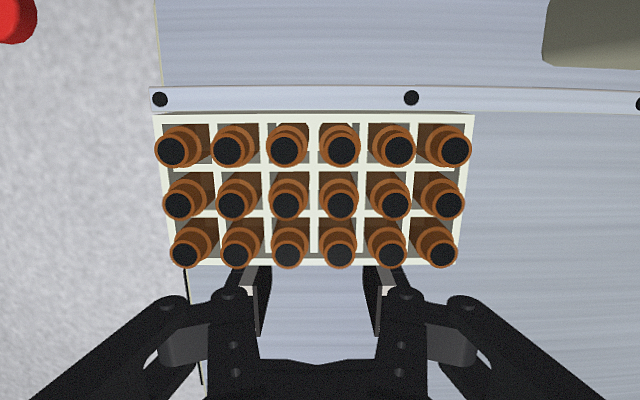

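Call:
servo_tool(moves=[0,0,0,0,-0.1,0,0,0,0,0,0,-0.2,0,0,0,0,0,0,-0.3,0,0,0,0,0,0,-0.3,0,0,0,0,0,0,-0.3,0,0])

```text
time: 13.57
tcp_pos: [0.5585, 0.0251, 0.067]
orientation: [[1.0, -0.007, 0.0], [-0.007, -1.0, -0.007], [0.0, 0.007, -1.0]]
ft_force: [-1.1, -10.7, 0.9]
width: 0.501
```

```bash
python3 - <<'E'
from h import *
import pickle
s=st(); c=snap('wrist','w10.png'); pickle.dump(c,open('c10.pkl','wb'))
a=c['image'][70:140,140:490,::-1]; cv2.imwrite('pics/w10a.png',cv2.resize(a,None,fx=2.2,fy=4,interpolation=cv2.INTER_CUBIC))
E
```

```text
t 13.57 tcp [0.5585 0.0251 0.067 ] F [ -1.1 -10.7   0.9] T [-2.09  0.13  0.24] w 0.501
```

View pics/w10a.png

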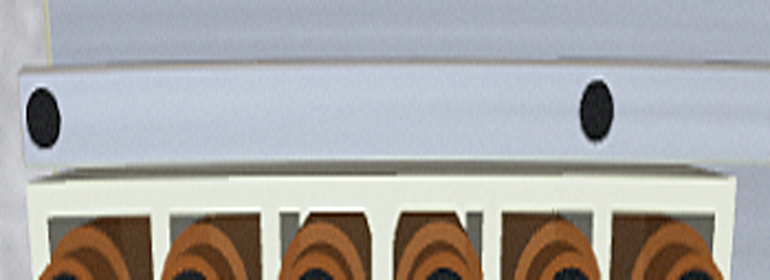

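Call:
servo_tool(moves=[0,0,0,0,1,0,0,0,0,0,0,3.5,0,0,0,0,0,0,5.5,-1,0,0,0,0,0,6,-4,0,0,0,0,0,6,-8,0])

```text
time: 14.03
tcp_pos: [0.5558, -0.0307, 0.145]
orientation: [[1.0, -0.008, -0.008], [-0.008, -1.0, 0.001], [-0.008, -0.001, -1.0]]
ft_force: [1.0, 1.3, 0.1]
width: 0.501
```

Call:
servo_tool(moves=[0,0,-7,0,0,-3,-0.4,0,0,-14,-1,0,-6,-0.4,0,0,-21,-3,0,-6,-0.4,0,0,-28,-5,0,-6,-0.4,0,0,-35,-6,0,-6,-0.4])

```text
time: 14.45
tcp_pos: [0.496, -0.0276, 0.2074]
orientation: [[0.818, 0.576, -0.001], [0.576, -0.818, 0.003], [0.0, -0.003, -1.0]]
ft_force: [-0.6, 0.1, -0.5]
width: 0.304
```

Call:
servo_tool(moves=[0,0,-7,0,0,0,-0.4,0,0,-14,0,0,0,-0.4,0,0,-21,0,0,0,-0.4,0,0,-28,0,0,0,-0.4,0,0,-35,0,0,0,-0.4])

```text
time: 14.87
tcp_pos: [0.4981, -0.0276, 0.2069]
orientation: [[0.339, 0.941, -0.0], [0.941, -0.339, 0.002], [0.002, -0.001, -1.0]]
ft_force: [0.2, 0.3, 0.5]
width: 0.3
```

Call:
servo_tool(moves=[0,0,-7,0,0,0,-0.4,0,0,-14,0,0,0,-0.4,0,0,-20,0,0,0,-0.4,0,0,-20,0,0,0,-0.4,0,0,-20,0,0,0,-0.4])

```text
time: 15.28
tcp_pos: [0.4982, -0.0283, 0.2068]
orientation: [[0.006, 1.0, -0.0], [1.0, -0.006, 0.002], [0.002, -0.0, -1.0]]
ft_force: [0.3, 0.1, 0.1]
width: 0.3
```

```bash
python3 - <<'E'
from h import *
s=st(); print(s['orientation'].round(3)); to([.47,.061,.2],down(-.2,0)); to([.47,.061,.2],down(-.2,40))
c=snap('wrist','w11.png')
E
```

```text
t 15.28 tcp [ 0.4982 -0.0283  0.2068] F [0.3 0.1 0.1] T [-0.   -0.01 -0.01] w 0.3
[[ 0.006  1.    -0.   ]
 [ 1.    -0.006  0.002]
 [ 0.002 -0.    -1.   ]]
t cm [ 8.91 -2.87  0.7 ] rot deg [-0.03 -0.1  -0.16]
t cm [ 8.91 -2.87  0.7 ] rot deg [-4.003e+01 -3.000e-02 -1.900e-01]
```

View pics/w11.png

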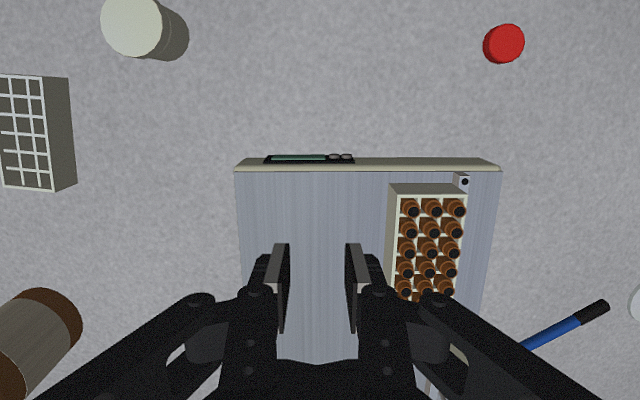

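Call:
servo_tool(moves=[-7,0,0,2.5,-0.8,0,-0.4,-14,0,0,5,-1.6,0,-0.4,-21,0,0,7,-2.4,0,-0.4,-28,0,0,8.9,-2.8,0,-0.4,-35,0,0,8.9,-2.8,0,-0.4])

```text
time: 15.75
tcp_pos: [0.4725, 0.0532, 0.2089]
orientation: [[0.014, 0.878, 0.478], [1.0, -0.005, -0.02], [-0.015, 0.478, -0.878]]
ft_force: [1.0, -1.3, 0.1]
width: 0.304
```

Call:
servo_tool(moves=[-5,0,0,0,0,0,-0.4,-5,0,0,0,0,0,-0.4,-5,0,0,0,0,0,-0.4,-5,0,0,0,0,0,-0.4])

```text
time: 16.08
tcp_pos: [0.4784, 0.0521, 0.2204]
orientation: [[0.018, 0.843, 0.537], [1.0, -0.003, -0.03], [-0.024, 0.538, -0.843]]
ft_force: [0.1, 0.1, -0.3]
width: 0.298
```

```bash
python3 - <<'E'
from h import *
s=st(); print(s['orientation'].round(3),s['joint_positions'].round(2)); to([.47,.061,.07],down(-.2,40))
E
```

```text
t 16.08 tcp [0.4784 0.0521 0.2204] F [ 0.1  0.1 -0.3] T [0.04 0.59 0.05] w 0.298
[[ 0.018  0.843  0.537]
 [ 1.    -0.003 -0.03 ]
 [-0.024  0.538 -0.843]] [-0.67  0.24  0.51  2.37  1.18  0.03  0.18]
t cm [ 1.22 -8.8  12.2 ] rot deg [-7.47  1.59  0.11]
```

Call:
servo_tool(moves=[6,0,0,0,0,0,-0.4,12,0,0,0,0,0,-0.4,17,0,0,0,0,0,-0.4,17,0,0,0,0,0,-0.4])

```text
time: 16.42
tcp_pos: [0.4834, 0.0451, 0.2175]
orientation: [[0.036, 0.916, 0.4], [0.998, -0.011, -0.064], [-0.054, 0.402, -0.914]]
ft_force: [0.6, -0.7, -0.4]
width: 0.298
```

```bash
python3 - <<'E'
from h import *
s=st(); print(s['orientation'].round(3),s['joint_positions'].round(2)); to([.47,.061,.07],down(-.2,15))
E
```

```text
t 16.42 tcp [0.4834 0.0451 0.2175] F [ 0.6 -0.7 -0.4] T [-0.01  0.37 -0.07] w 0.298
[[ 0.036  0.916  0.4  ]
 [ 0.998 -0.011 -0.064]
 [-0.054  0.402 -0.914]] [-0.07  0.25 -0.2   2.22  0.66  0.36  0.7 ]
t cm [ 2.34 -7.17 12.85] rot deg [ 8.66  3.54 -0.72]
```

```bash
python3 - <<'E'
from h import *
to([.47,.061,.15],down(-.2,15))
E
```

```text
t cm [ 1.9  -3.95  5.54] rot deg [ 8.66  3.54 -0.72]
```

Call:
servo_tool(moves=[4,1.5,-0.3,1,-1.5,2,-0.4,8.5,3.5,-0.7,2,-4,5,-0.4,8.5,3.5,-0.7,2.1,-4,5.6,-0.4,8.5,3.5,-0.7,2.1,-4,5.6,-0.4,8.5,3.5,-0.7,2.1,-4,5.6,-0.4])

```text
time: 16.83
tcp_pos: [0.4718, 0.0619, 0.1498]
orientation: [[0.004, 0.964, 0.267], [1.0, -0.004, -0.004], [-0.002, 0.267, -0.964]]
ft_force: [-0.2, -0.2, 0.9]
width: 0.3
```

```bash
python3 - <<'E'
from h import *
s=st(); print(s['orientation'].round(3),s['joint_positions'].round(2)); to([.47,.061,.07],down(-.2,15))
E
```

```text
t 16.83 tcp [0.4718 0.0619 0.1498] F [-0.2 -0.2  0.9] T [ 0.05  0.31 -0.04] w 0.3
[[ 0.004  0.964  0.267]
 [ 1.    -0.004 -0.004]
 [-0.002  0.267 -0.964]] [-0.02  0.39 -0.27  2.22  0.57  0.32  0.79]
t cm [-0.07 -2.31  7.65] rot deg [ 0.51  0.15 -0.02]
```

Call:
servo_tool(moves=[0,0,0,0,-0.7,2.4,-0.4,0,0,0,0,-1.4,4.8,-0.4,0,0,0,0,-2.1,7,-0.4,0,0,0,0,-2.3,7.6,-0.4,0,0,0,0,-2.3,7.6,-0.4])

```text
time: 17.25
tcp_pos: [0.4692, 0.0625, 0.0702]
orientation: [[0.002, 0.964, 0.266], [1.0, -0.0, -0.004], [-0.004, 0.266, -0.964]]
ft_force: [-0.1, -0.5, 0.4]
width: 0.301
```

```bash
python3 - <<'E'
from h import *
s=st(); print(s['orientation'].round(3),s['joint_positions'].round(2)); to([.48,.061,.07],down(-.2,15)); to([.58,.061,.07],down(-.2,15))
c=snap('wrist','w12.png')
E
```

```text
t 17.25 tcp [0.4692 0.0625 0.0702] F [-0.1 -0.5  0.4] T [ 0.    0.25 -0.  ] w 0.301
[[ 0.002  0.964  0.266]
 [ 1.    -0.    -0.004]
 [-0.004  0.266 -0.964]] [-0.28  0.56  0.09  2.31  0.77  0.02  0.59]
t cm [-0.15  1.04  0.31] rot deg [0.44 0.2  0.17]
t cm [-0.13 10.68  2.97] rot deg [0.44 0.2  0.17]
```

View pics/w12.png

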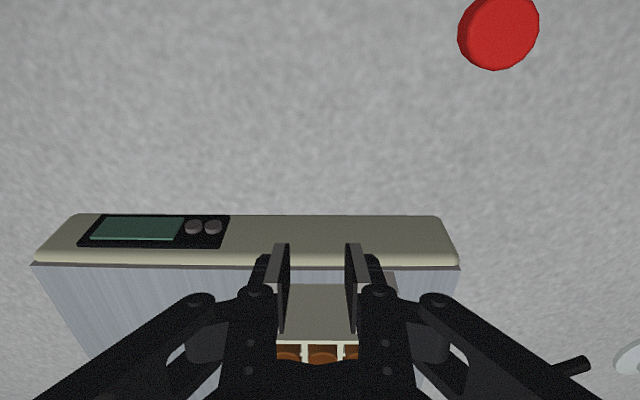

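Call:
servo_tool(moves=[0,0,0,-0.1,0.5,0.13,-0.4,0,0,0,-0.15,1,0.27,-0.4,0,0,0,-0.15,1.5,0.4,-0.4,0,0,0,-0.15,2,0.53,-0.4,0,0,0,-0.15,2.5,0.67,-0.4])

```text
time: 17.72
tcp_pos: [0.4961, 0.0597, 0.0709]
orientation: [[0.005, 0.964, 0.267], [1.0, -0.005, -0.003], [-0.002, 0.267, -0.964]]
ft_force: [-2.3, 0.3, 0.8]
width: 0.298
```

```bash
python3 - <<'E'
from h import *
s=st(); print(s['orientation'].round(3),s['joint_positions'].round(2)); to([.58,.061,.07],down(-.2,15))
E
```

```text
t 17.72 tcp [0.4961 0.0597 0.0709] F [-2.3  0.3  0.8] T [0.01 0.71 0.01] w 0.298
[[ 0.005  0.964  0.267]
 [ 1.    -0.005 -0.003]
 [-0.002  0.267 -0.964]] [-0.19  0.57 -0.01  2.24  0.77  0.09  0.61]
t cm [0.18 8.06 2.32] rot deg [ 0.48  0.11 -0.07]
```

Contact, moving smoothly with about 2 N. Continue.

Call:
servo_tool(moves=[0,0,0,0,0.6,0.17,-0.4,0,0,0,0.05,1.2,0.34,-0.4,0,0,0,0.1,1.8,0.5,-0.4,0,0,0,0.1,2.4,0.67,-0.4,0,0,0,0.1,3,0.84,-0.4])

```text
time: 18.13
tcp_pos: [0.5268, 0.0602, 0.0699]
orientation: [[0.005, 0.964, 0.265], [1.0, -0.004, -0.004], [-0.003, 0.265, -0.964]]
ft_force: [-3.9, -1.9, 2.9]
width: 0.3
```

Call:
servo_tool(moves=[0,0,0,0,0.6,0.17,-0.4,0,0,0,0,1.2,0.34,-0.4,0,0,0,0,1.8,0.5,-0.4,0,0,0,0,2.4,0.67,-0.4,0,0,0,0,3,0.84,-0.4])

```text
time: 18.55
tcp_pos: [0.5584, 0.0602, 0.0699]
orientation: [[0.005, 0.964, 0.266], [1.0, -0.004, -0.004], [-0.003, 0.266, -0.964]]
ft_force: [-2.9, -1.9, 1.4]
width: 0.3
```

```bash
python3 - <<'E'
from h import *
s=st(); print(s['orientation'].round(3),s['joint_positions'].round(2)); to([.575,.061,.07],down(-.2,15))
c=snap('wrist','w13.png')
E
```

```text
t 18.55 tcp [0.5584 0.0602 0.0699] F [-2.9 -1.9  1.4] T [-0.48  0.91 -0.19] w 0.3
[[ 0.005  0.964  0.266]
 [ 1.    -0.004 -0.004]
 [-0.003  0.266 -0.964]] [-0.05  0.63 -0.18  2.07  0.73  0.24  0.69]
t cm [0.09 1.61 0.43] rot deg [ 0.41  0.16 -0.04]
```

View pics/w13.png

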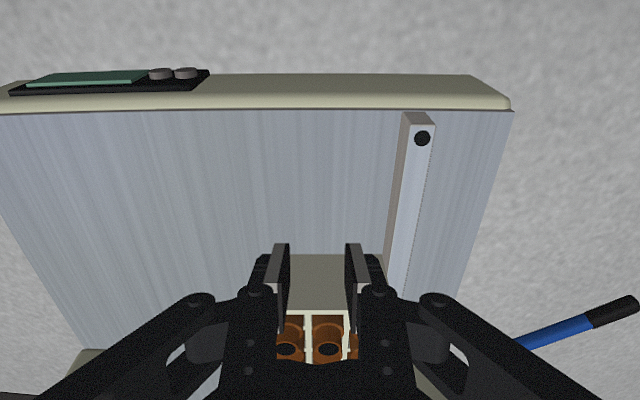

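Call:
servo_tool(moves=[0,0,0,0,-1,-0.27,-0.4,0,0,0,-0.1,-2,-0.55,-0.4,-7,0,0,-0.25,-2,-0.8,-0.4,-14,0,0,-0.25,-2,-0.8,-0.4,-20,0,0,-0.25,-2,-0.8,-0.4])

```text
time: 19.02
tcp_pos: [0.5301, 0.0502, 0.0664]
orientation: [[0.011, 0.953, 0.303], [0.999, 0.002, -0.043], [-0.042, 0.303, -0.952]]
ft_force: [-0.5, 0.3, -0.8]
width: 0.303
```

```bash
python3 - <<'E'
from h import *
s=st(); print(s['orientation'].round(3),s['joint_positions'].round(2)); to([.54,.058,.072],down(-.2,36))
c=snap('wrist','w14.png')
E
```

```text
t 19.02 tcp [0.5301 0.0502 0.0664] F [-0.5  0.3 -0.8] T [0.01 0.35 0.04] w 0.303
[[ 0.011  0.953  0.303]
 [ 0.999  0.002 -0.043]
 [-0.042  0.303 -0.952]] [-0.07  0.61 -0.18  2.18  1.3   0.21  0.1 ]
t cm [ 0.76  1.12 -0.26] rot deg [-18.35   2.36   0.69]
```

View pics/w14.png

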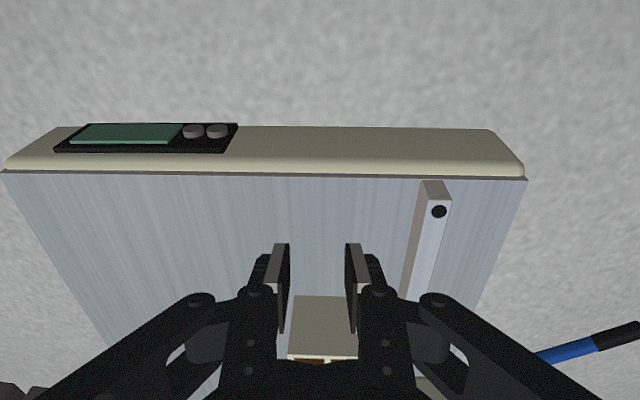

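```bash
python3 - <<'E'
from h import *
to([.53,.056,.16],down(-.2,20))
E
```

```text
t cm [ 0.19  2.91 -8.94] rot deg [-2.38  2.4   0.38]
```

Call:
servo_tool(moves=[-1,1,0,0.1,0.5,-3,-0.4,-2,2,0.3,0.2,1.5,-6,-0.4,-2.4,2.4,0.4,0.2,2.9,-8.9,-0.4,-2.4,2.4,0.4,0.2,2.9,-8.9,-0.4,-2.4,2.4,0.4,0.2,2.9,-8.9,-0.4])

```text
time: 19.48
tcp_pos: [0.5326, 0.0556, 0.1623]
orientation: [[0.007, 0.938, 0.347], [1.0, -0.007, -0.0], [0.002, 0.347, -0.938]]
ft_force: [0.4, -0.2, 0.4]
width: 0.303
```

```bash
python3 - <<'E'
from h import *
s=st(); print(s['orientation'].round(3),s['joint_positions'].round(2)); to([.53,.056,.17],down(-.2,38))
E
```

```text
t 19.48 tcp [0.5326 0.0556 0.1623] F [ 0.4 -0.2  0.4] T [ 0.03  0.4  -0.03] w 0.303
[[ 0.007  0.938  0.347]
 [ 1.    -0.007 -0.   ]
 [ 0.002  0.347 -0.938]] [ 0.19  0.46 -0.52  2.12  0.9   0.39  0.52]
t cm [ 0.04  0.02 -0.81] rot deg [-1.773e+01 -1.000e-02 -2.400e-01]
```

Call:
servo_tool(moves=[-4,0,0,0,0,-0.8,-0.4,-8,0,0,0,0,-0.8,-0.4,-12,0,0,0,0,-0.8,-0.4,-15,0,0,0,0,-0.8,-0.4,-17.7,0,0,0,0,-0.8,-0.4])

```text
time: 19.9
tcp_pos: [0.5255, 0.0435, 0.163]
orientation: [[0.024, 0.864, 0.503], [0.999, 0.001, -0.048], [-0.042, 0.503, -0.863]]
ft_force: [0.3, -1.4, -0.3]
width: 0.304
```

Call:
servo_tool(moves=[0,0,0,0,0,0,-0.4,0,0,0,0,0,0,-0.4,0,0,0,0,0,0,-0.4,0,0,0,0,0,0,-0.4,0,0,0,0,0,0,-0.4])

```text
time: 20.32
tcp_pos: [0.5261, 0.0423, 0.1639]
orientation: [[0.027, 0.864, 0.503], [0.999, -0.002, -0.049], [-0.042, 0.504, -0.863]]
ft_force: [0.2, 0.5, -0.3]
width: 0.3
```

```bash
python3 - <<'E'
from h import *
s=st(); print(s['orientation'].round(3),s['joint_positions'].round(2),s['dq'].round(2)); to([.53,.056,.17],down(-.2,38))
E
```

```text
t 20.32 tcp [0.5261 0.0423 0.1639] F [ 0.2  0.5 -0.3] T [0.02 0.5  0.05] w 0.3
[[ 0.027  0.864  0.503]
 [ 0.999 -0.002 -0.049]
 [-0.042  0.504 -0.863]] [ 0.    0.41 -0.28  2.29  1.76  0.28 -0.37] [ 0.01 -0.   -0.    0.01  0.01  0.   -0.01]
t cm [ 1.35  0.65 -0.4 ] rot deg [-7.76  2.72  0.24]
```

Call:
servo_tool(moves=[-7.8,2.7,0.2,1.3,0.6,-0.4,-0.4,-7.8,2.7,0.2,1.3,0.6,-0.4,-0.4,-7.8,2.7,0.2,1.3,0.6,-0.4,-0.4,-7.8,2.7,0.2,1.3,0.6,-0.4,-0.4,-7.8,2.7,0.2,1.3,0.6,-0.4,-0.4])

```text
time: 20.73
tcp_pos: [0.5289, 0.0546, 0.1693]
orientation: [[0.004, 0.789, 0.615], [1.0, -0.002, -0.004], [-0.002, 0.615, -0.789]]
ft_force: [0.1, -0.7, -0.6]
width: 0.298
```

```bash
python3 - <<'E'
from h import *
s=st(); print(s['orientation'].round(3),s['joint_positions'].round(2),s['dq'].round(2)); to([.53,.056,.17],down(-.2,38))
E
```

```text
t 20.73 tcp [0.5289 0.0546 0.1693] F [ 0.1 -0.7 -0.6] T [ 0.03  0.66 -0.03] w 0.298
[[ 0.004  0.789  0.615]
 [ 1.    -0.002 -0.004]
 [-0.002  0.615 -0.789]] [ 0.15  0.45 -0.51  2.38  2.23  0.47 -0.84] [-0.03 -0.01  0.04 -0.02 -0.01 -0.   -0.  ]
t cm [0.14 0.13 0.01] rot deg [-0.08  0.1   0.03]
```

```bash
python3 - <<'E'
from h import *
to([.535,.058,.073],down(-.2,38)); to([.56,.058,.073],down(-.2,38))
E
```

```text
t cm [ 0.36 -5.44  7.97] rot deg [-0.08  0.1   0.03]
t cm [ 0.37 -3.47  9.51] rot deg [-0.08  0.1   0.03]
```

Call:
servo_tool(moves=[0,0,0,0.1,-1.4,2,-0.4,0,0,0,0.2,-2.7,4,-0.4,0,0,0,0.3,-4,6,-0.4,0,0,0,0.35,-5.4,8,-0.4,0,0,0,0.35,-5.4,8,-0.4])

```text
time: 21.15
tcp_pos: [0.5368, 0.0572, 0.0676]
orientation: [[0.007, 0.796, 0.606], [1.0, -0.002, -0.009], [-0.006, 0.606, -0.796]]
ft_force: [-0.8, 1.0, -0.6]
width: 0.3
```

```bash
python3 - <<'E'
from h import *
s=st(); print(s['orientation'].round(3),s['joint_positions'].round(2),s['dq'].round(2)); to([.56,.058,.073],down(-.2,38))
c=snap('wrist','w15.png');c=snap('side','s15.png');
a=c['image'][130:340,200:350,::-1];cv2.imwrite('pics/s15a.png',cv2.resize(a,None,fx=2.8,fy=2.8,interpolation=cv2.INTER_CUBIC))
E
```

```text
t 21.15 tcp [0.5368 0.0572 0.0676] F [-0.8  1.  -0.6] T [0.06 0.68 0.08] w 0.3
[[ 0.007  0.796  0.606]
 [ 1.    -0.002 -0.009]
 [-0.006  0.606 -0.796]] [ 0.36  0.87 -0.92  2.42  2.23  0.98 -0.75] [ 0.77  0.53 -1.45  0.01 -0.7   0.86  0.97]
t cm [0.09 2.17 0.98] rot deg [-0.73  0.37  0.04]
```

View pics/w15.png

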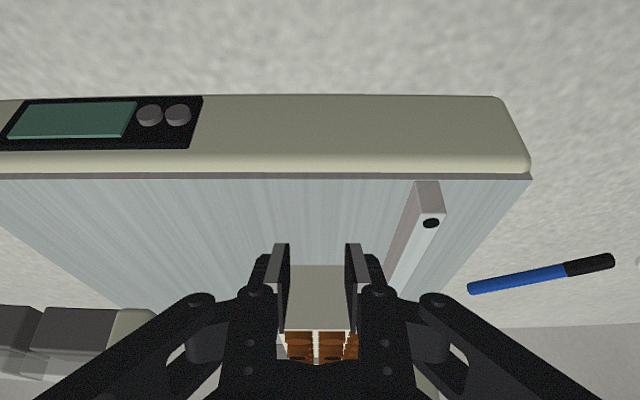

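View pics/s15a.png

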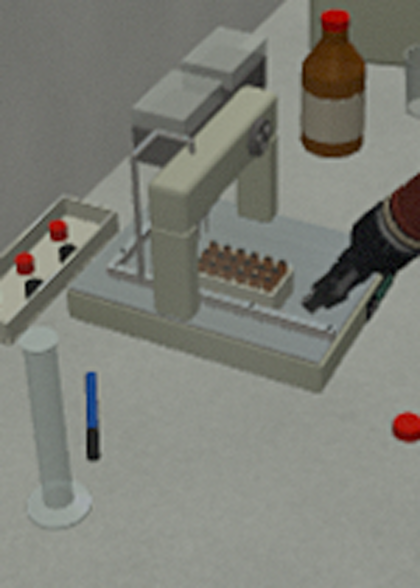

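```bash
python3 - <<'E'
from h import *
s=st(); print(s['orientation'].round(3),s['joint_positions'].round(3),s['dq'].round(2)); to([.56,.058,.073],down(-.2,38))
E
```

```text
t 21.25 tcp [0.5372 0.0583 0.0703] F [0.2 0.2 0.2] T [-0.04  0.67 -0.01] w 0.301
[[ 0.007  0.793  0.609]
 [ 1.    -0.006 -0.004]
 [ 0.001  0.609 -0.793]] [ 0.36   0.865 -0.925  2.418  2.238  0.977 -0.755] [-0.05 -0.11  0.07  0.    0.07 -0.07 -0.09]
t cm [-0.01  1.97  1.18] rot deg [-0.49  0.09 -0.16]
```

Call:
servo_tool(moves=[0,0,0,0,0.5,0.2,-0.4,0,0,0,0,1,0.5,-0.4,0,0,0,0,1.4,0.8,-0.4,0,0,0,0,1.8,1.1,-0.4,0,0,0,0,2.2,1.4,-0.4])

```text
time: 21.67
tcp_pos: [0.5648, 0.059, 0.0777]
orientation: [[0.003, 0.787, 0.617], [1.0, 0.0, -0.004], [-0.003, 0.617, -0.787]]
ft_force: [-2.7, -0.4, 2.4]
width: 0.297
```

```bash
python3 - <<'E'
from h import *
s=st(); print(s['orientation'].round(3),s['joint_positions'].round(3),s['dq'].round(2)); to([.66,.0585,.0725],down(-.2,38))
E
```

```text
t 21.67 tcp [0.5648 0.059  0.0777] F [-2.7 -0.4  2.4] T [-0.08  0.81 -0.1 ] w 0.297
[[ 0.003  0.787  0.617]
 [ 1.     0.    -0.004]
 [-0.003  0.617 -0.787]] [ 0.365  0.848 -0.905  2.35   2.22   0.915 -0.693] [ 0.02  0.01  0.03 -0.14 -0.05 -0.13  0.14]
t cm [-0.02  7.17  6.28] rot deg [0.1  0.12 0.16]
```

Call:
servo_tool(moves=[0,0,0,0,0.35,0.5,-0.4,0,0,0,0,0.75,0.95,-0.4,0,0,0,0,1.15,1.4,-0.4,0,0,0,0,1.6,1.8,-0.4,0,0,0,0,2.05,2.2,-0.4])

```text
time: 22.08
tcp_pos: [0.5939, 0.059, 0.0713]
orientation: [[0.003, 0.789, 0.615], [1.0, -0.001, -0.003], [-0.001, 0.615, -0.789]]
ft_force: [-2.0, -0.5, 2.5]
width: 0.3
```

Call:
servo_tool(moves=[0,0,0,0,0.48,0.37,-0.4,0,0,0,0,0.96,0.74,-0.4,0,0,0,0,1.44,1.1,-0.4,0,0,0,0,1.92,1.5,-0.4,0,0,0,0,2.4,1.87,-0.4])

```text
time: 22.5
tcp_pos: [0.6245, 0.0587, 0.0714]
orientation: [[0.003, 0.789, 0.615], [1.0, -0.002, -0.003], [-0.001, 0.615, -0.789]]
ft_force: [-0.8, 0.6, -0.2]
width: 0.302
```

```bash
python3 - <<'E'
from h import *
s=st(); print(s['orientation'].round(3),s['joint_positions'].round(3),s['dq'].round(2)); to([.66,.0585,.0725],down(-.2,38))
c=snap('wrist','w16.png');c=snap('side','s16.png');
a=c['image'][130:340,200:350,::-1];cv2.imwrite('pics/s16a.png',cv2.resize(a,None,fx=2.8,fy=2.8,interpolation=cv2.INTER_CUBIC))
E
```

```text
t 22.5 tcp [0.6245 0.0587 0.0714] F [-0.8  0.6 -0.2] T [-0.05  0.93  0.02] w 0.302
[[ 0.003  0.789  0.615]
 [ 1.    -0.002 -0.003]
 [-0.001  0.615 -0.789]] [ 0.363  0.873 -0.857  2.194  2.178  0.812 -0.564] [-0.02  0.01  0.06 -0.19 -0.08 -0.13  0.16]
t cm [-0.01  2.87  2.09] rot deg [-0.07  0.06  0.06]
```

View pics/w16.png

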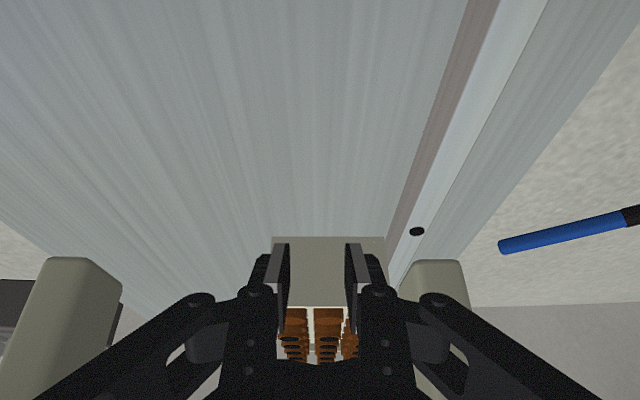

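View pics/s16a.png

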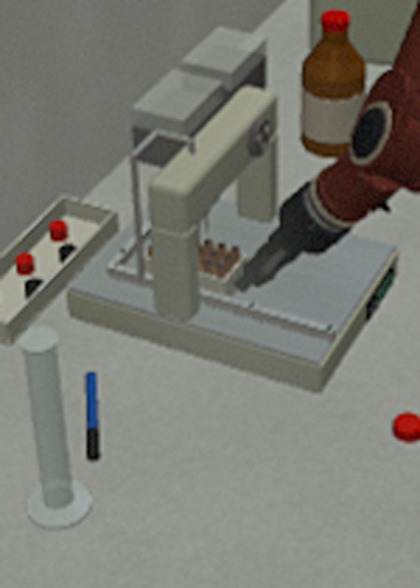

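Call:
servo_tool(moves=[0,0,0,0,0.48,0.37,-0.4,0,0,0,0,0.96,0.74,-0.4,0,0,0,0,1.4,1.08,-0.4,0,0,0,0,1.8,1.38,-0.4,0,0,0,0,2.1,1.6,-0.4])

```text
time: 23.02
tcp_pos: [0.651, 0.0585, 0.0718]
orientation: [[0.004, 0.788, 0.615], [1.0, -0.002, -0.003], [-0.002, 0.615, -0.788]]
ft_force: [-1.6, -0.2, -1.4]
width: 0.302
```

Call:
servo_tool(moves=[0,0,0,0,0.15,0.12,-0.4,0,0,0,0,0.3,0.24,-0.4,0,0,0,0,0.45,0.35,-0.4,0,0,0,0,0.6,0.47,-0.4,0,0,0,0,0.7,0.55,-0.4])

```text
time: 23.43
tcp_pos: [0.6593, 0.0588, 0.0718]
orientation: [[0.003, 0.789, 0.615], [1.0, -0.001, -0.003], [-0.001, 0.615, -0.789]]
ft_force: [-1.8, 0.6, 0.1]
width: 0.301
```

```bash
python3 - <<'E'
from h import *
s=st(); to([.665,.0585,.0725],down(-.2,38))
c=snap('wrist','w17.png');
E
```

```text
t 23.43 tcp [0.6593 0.0588 0.0718] F [-1.8  0.6  0.1] T [-0.05  0.9   0.03] w 0.301
t cm [-0.03  0.5   0.3 ] rot deg [-0.05  0.04  0.08]
```

View pics/w17.png

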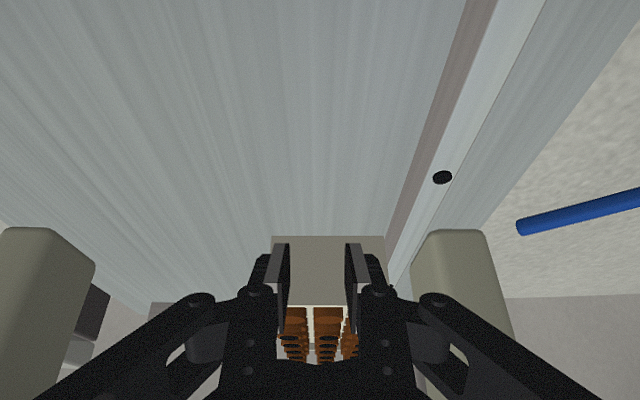

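Call:
servo_tool(moves=[0,0,0,0,0.08,0.06,-0.4,0,0,0,0,0.16,0.12,-0.4,0,0,0,0,0.24,0.18,-0.4,0,0,0,0,0.3,0.23,-0.4,0,0,0,0,0.3,0.23,-0.4])

```text
time: 23.9
tcp_pos: [0.6624, 0.0588, 0.0718]
orientation: [[0.003, 0.789, 0.614], [1.0, -0.001, -0.003], [-0.002, 0.614, -0.789]]
ft_force: [-3.5, -0.7, 2.3]
width: 0.299
```

Call:
servo_tool(moves=[0,0,0,0,0.08,0.06,-0.4,0,0,0,0,0.16,0.12,-0.4,0,0,0,0,0.24,0.18,-0.4,0,0,0,0,0.24,0.18,-0.4,0,0,0,0,0.24,0.18,-0.4])

```text
time: 24.32
tcp_pos: [0.6626, 0.059, 0.0715]
orientation: [[0.001, 0.791, 0.612], [1.0, 0.0, -0.003], [-0.002, 0.612, -0.791]]
ft_force: [-14.2, -1.9, 10.3]
width: 0.301
```

Call:
servo_tool(moves=[0,0,0,0,-0.4,-0.3,-0.4,0,0,0,0,-1.5,-1.1,-0.4,0,0,0,0,-3,-2.3,-0.4,0,0,0,0,-4.5,-3.5,-0.4,0,0,0,0,-4.5,-3.5,-0.4])

```text
time: 24.73
tcp_pos: [0.606, 0.0593, 0.0711]
orientation: [[-0.0, 0.791, 0.612], [1.0, 0.001, -0.001], [-0.002, 0.612, -0.791]]
ft_force: [-0.6, -0.7, -0.8]
width: 0.296
```

```bash
python3 - <<'E'
from h import *
import pickle
s=st(); print(s['joint_positions'].round(2),s['dq'].round(2))
w=snap('wrist','w18.png');c=snap('side','s18.png');t=snap('top','t18.png');pickle.dump((w,c,t),open('c18.pkl','wb'))
a=c['image'][180:270,220:320,::-1];cv2.imwrite('pics/s18a.png',cv2.resize(a,None,fx=6,fy=6,interpolation=cv2.INTER_CUBIC))
a=t['image'][110:240,235:345,::-1];cv2.imwrite('pics/t18a.png',cv2.resize(a,None,fx=4.5,fy=4.5,interpolation=cv2.INTER_CUBIC))
E
```

```text
t 24.73 tcp [0.606  0.0593 0.0711] F [-0.6 -0.7 -0.8] T [-0.07  0.69  0.03] w 0.296
[ 0.37  0.87 -0.87  2.24  2.19  0.84 -0.6 ] [-0.    0.01  0.02 -0.09 -0.   -0.02  0.05]
```

View pics/w18.png

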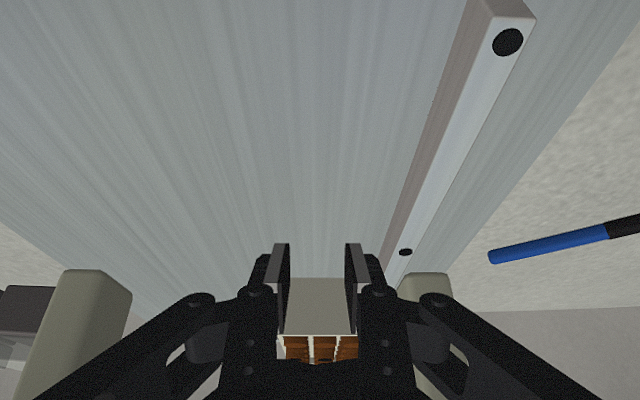

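View pics/s18a.png

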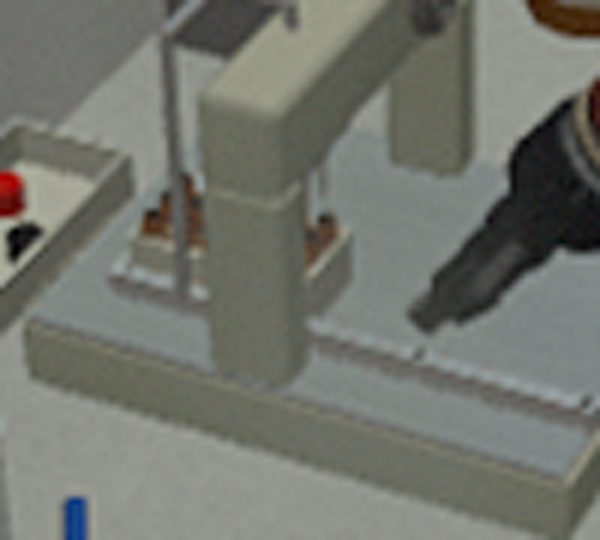

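View pics/t18a.png

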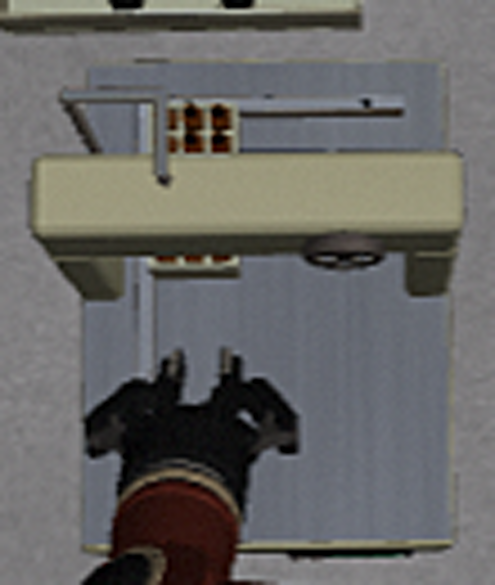

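```bash
python3 - <<'E'
from h import *
import pickle
w,c,t=pickle.load(open('c18.pkl','rb'))
a=t['image'][120:180,262:300,::-1];cv2.imwrite('pics/t18b.png',cv2.resize(a,None,fx=10,fy=10,interpolation=cv2.INTER_CUBIC))
# predicted home rack top corners
R=np.array([[1,.003],[-.003,1]]);o=np.array([.6555,.0198])
P=[[*(o+R@[x/1000,y/1000]),.091] for x,y in [(13,75),(13,17),(125,17),(125,75)]]
print(P);print(((proj(t,P)-[262,120])*10+5).round(0)); print(((proj(c,P)-[220,180])*6+3).round(0))
E
```

```text
[[np.float64(0.668725), np.float64(0.094761), 0.091], [np.float64(0.668551), np.float64(0.036761), 0.091], [np.float64(0.780551), np.float64(0.036425), 0.091], [np.float64(0.780725), np.float64(0.094425), 0.091]]
[[ 50. 492.]
 [247. 490.]
 [246. 124.]
 [ 52. 126.]]
[[303. 286.]
 [351. 229.]
 [178. 181.]
 [127. 235.]]
```

View pics/t18b.png

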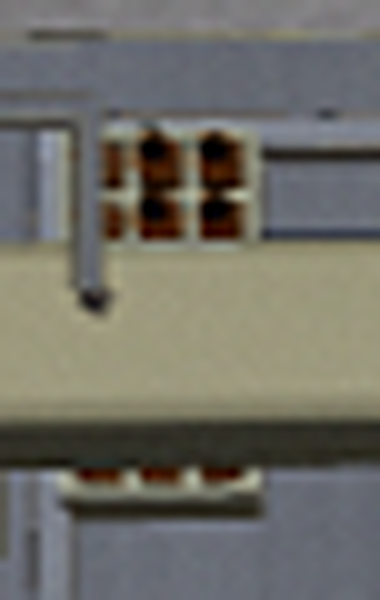

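```bash
python3 - <<'E'
import cv2
a=cv2.imread('pics/w17.png')[200:300,340:440];cv2.imwrite('pics/w17a.png',cv2.resize(a,None,fx=6,fy=6,interpolation=cv2.INTER_CUBIC))
E
```

```text
(no output)
```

View pics/w17a.png

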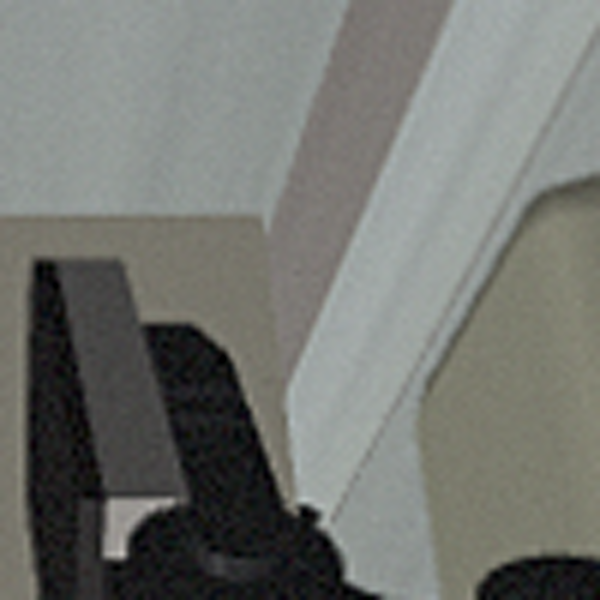

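Call:
servo_tool(moves=[0,0,0,0,0.6,-0.8,0.3,0,0,0,0.5,1.8,-2.4,0.3,0,0,0,2.5,1.8,-2.4,0.3,0,0,0,3.5,1.8,-2.4,0.3,0,0,0,3.5,1.8,-2.4,0.3])

```text
time: 25.3
tcp_pos: [0.6097, 0.0975, 0.1029]
orientation: [[-0.001, 0.787, 0.617], [1.0, -0.0, 0.002], [0.001, 0.617, -0.787]]
ft_force: [-0.2, 1.0, 0.3]
width: 0.649
```

```bash
python3 - <<'E'
from h import *
import pickle
s=st(); 
w=snap('wrist','w19.png');pickle.dump(w,open('c19.pkl','wb'))
E
```

```text
t 25.3 tcp [0.6097 0.0975 0.1029] F [-0.2  1.   0.3] T [ 0.06  0.62 -0.03] w 0.649
```

View pics/w19.png

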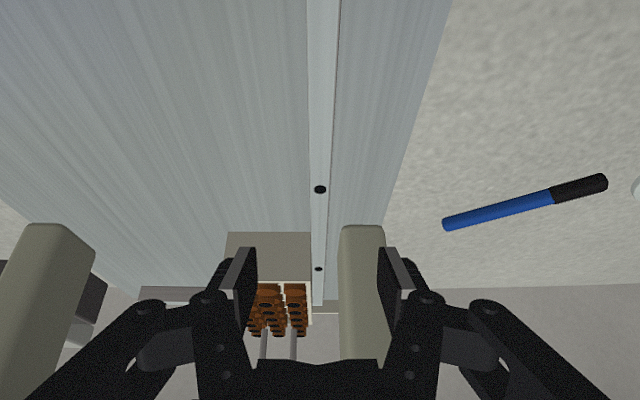

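```bash
python3 - <<'E'
import cv2
a=cv2.imread('pics/w19.png')[220:345,245:345];cv2.imwrite('pics/w19a.png',cv2.resize(a,None,fx=4.8,fy=4.8,interpolation=cv2.INTER_CUBIC))
E
```

```text
(no output)
```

View pics/w19a.png

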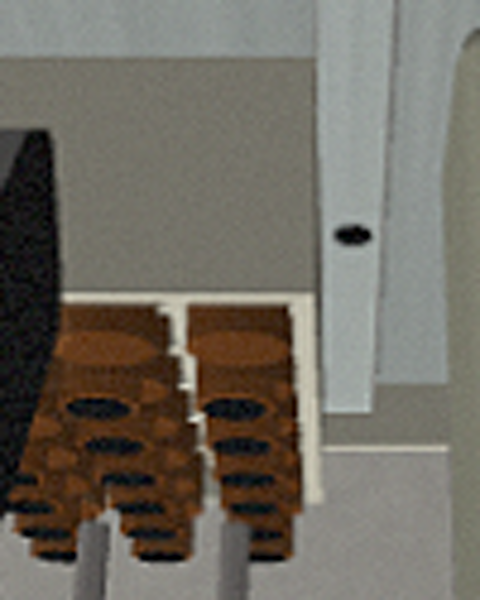

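```bash
python3 - <<'E'
from h import *
import pickle
w=pickle.load(open('c19.pkl','rb'))
R=np.array([[1,.003],[-.003,1]]);o=np.array([.6555,.0198])
P=[[*(o+R@[x/1000,y/1000]),z] for x,y,z in [(13,75,.055),(13,75,.091),(125,75,.091),(125,75,.071),(120,75,.091)]]
print(((proj(w,P)-[245,220])*4.8+2.4).round(0))
E
```

```text
[[325.  58.]
 [323. 297.]
 [328. 505.]
 [329. 402.]
 [328. 499.]]
```

Call:
servo_tool(moves=[0,0,0,0,0,-2,0.3,0,0,0,0,0,-4,0.3,0,0,0,0,0,-6,0.3,0,0,0,0,0,-8,0.3,0,0,0,0,0,-8,0.3])

```text
time: 25.77
tcp_pos: [0.5583, 0.0939, 0.1666]
orientation: [[0.002, 0.787, 0.617], [1.0, 0.0, -0.003], [-0.003, 0.617, -0.787]]
ft_force: [-0.5, 0.8, -0.4]
width: 0.65
```

```bash
python3 - <<'E'
from h import *
s=st(); print(s['joint_positions'].round(2))
w=snap('wrist','w20.png');snap('top','t20.png')
E
```

```text
t 25.77 tcp [0.5583 0.0939 0.1666] F [-0.5  0.8 -0.4] T [ 0.01  0.66 -0.01] w 0.65
[ 0.33  0.61 -0.94  2.28  1.92  0.74 -0.53]
```

View pics/w20.png

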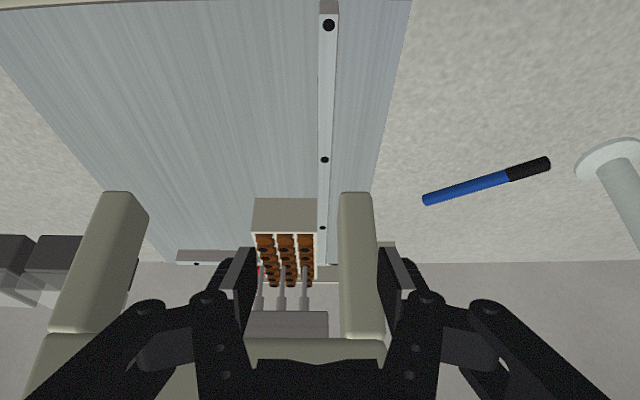

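View pics/t20.png

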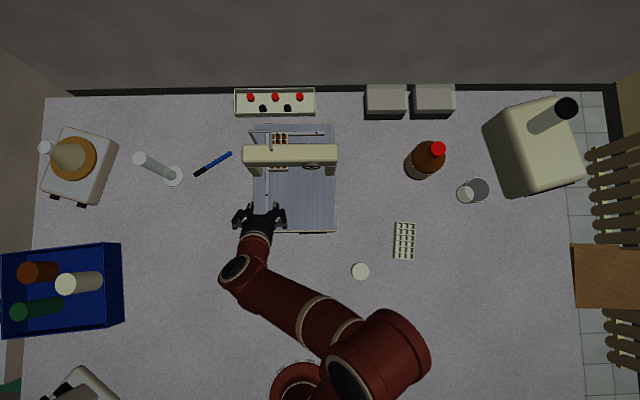

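```bash
python3 - <<'E'
import cv2
a=cv2.imread('pics/w20.png')[185:320,235:345];cv2.imwrite('pics/w20a.png',cv2.resize(a,None,fx=4.4,fy=4.4,interpolation=cv2.INTER_CUBIC))
E
```

```text
(no output)
```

View pics/w20a.png

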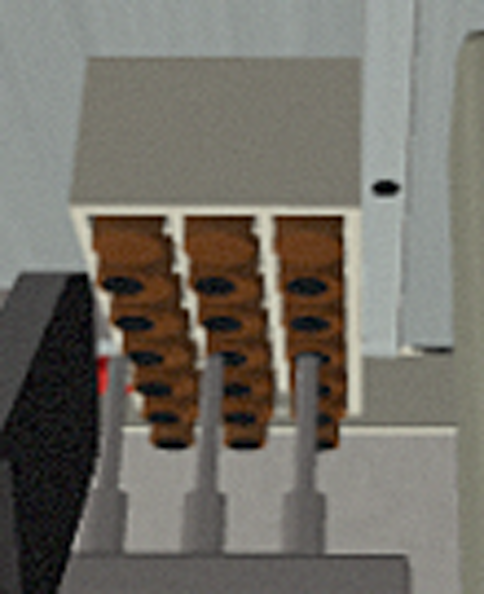

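```bash
python3 -c "
from plant import job; print(job.finish_job())"
```

```text
the job is handed in; nothing more can be done
None
```

The rack with the vials is loaded and handed in at about 26 s of the 64 s allowed. It lies on the deck along the fence, against the end stop, and the robot is clear of it.

**What I did:**
- I gripped the rack across its width, carried it level and set it down on the front of the deck, clear of the fence. Contact was at about 11 N.
- I released it, turned the hand and pushed it sideways against the fence with two fingertips until it stopped, at about 11 N.
- I slid it in from the near end, first with the hand tilted about 15°, then about 38° to get under the bridge. It stopped against the end stop at about 14 N, and I backed the hand out.

**Last checks:**
- **End position:** in the wrist picture, the near end lies where the home position predicts.
- **Flush on the fence:** the rack looks parallel to the fence. The pictures allow a gap of about 0.5 to 1 mm, which is within the camera calibration, so I did not push sideways again under the head.
- **Top camera:** it puts the rack about 4 mm off sideways, but it showed the same offset for the fence, so I took it as calibration error.
- **Far end:** it read a few millimetres short in one wrist picture, within measuring error. The force stop is the better evidence.
- **Vials:** those I could see past the nozzles and the gripper stand in their cells.
- **Head:** no force jump suggested a touch on it.
- **Other items:** the empty rack and the other bystanders look unmoved. The arm hid the red cap in the last picture, so I could not check it.

The first attempt to tilt the hand close to the robot ran into joint limits. I backed off and reached the tilt farther out; joint 4 read 2.42 rad, right at its limit, for a moment there and 2.418 rad at the next reading.

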